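# Scoop the polished pins into the covered bin

## Robot

A 6-joint arm with a two-finger parallel gripper is mounted at the origin on a cart in front of the work surface, level with it; the furniture and walls round the work are solid. World frame = base frame: x ahead of the robot, y to its left, z up, the work surface at z = 0. Lengths are in m, angles in rad, forces in N, time in s.
With the tool pointing down it reaches from about 0.35 to 0.775 m from the base axis. Payload 7.3 kg.
Tool frame: the origin (TCP) lies at the very end of the fingers, on their centre line; the grasp point (between the pads) lies 19 mm behind it; z points along the fingers, y is the line along which they close (so a half turn about z gives the same grasp; the last joint's range is limited). The gripper opens to 92 mm and grips with 3 to 60 N. Pads are 19 mm wide; open, the fingers measure 130 mm over their backs; the gripper's body (75 mm by 190 mm) begins 47 mm behind the grasp point.
Start: joints at [-1.329, 0.342, 1.524, -0, 1.275, -0.146], TCP at [0.199, -0.486, 0.227] pointing down, gripper open.
Joint ranges: [-2.53, 2.53], [-0.77, 2.02], [0.04, 2.7], [-1, 4.14], [0.28, 2.66], [-3.11, 3.11]. Speed limits (rad/s): [2.57, 2.57, 3.14, 3.14, 3.14, 3.14].

## Interface

Orientations are given as [roll, pitch, yaw] about the fixed x, y, z axes, in that order (R = Rz(yaw) Ry(pitch) Rx(roll)).
In Python, from cell import * gives the robot as it stands.
- The arm moves only by the tool step_arm, never from a script. Its argument "commands" is a list of rows, each a list of 7 numbers: the opening, from 0 (shut) to 1 (fully open), then the shift along the world's x, y, z in cm, then the turn, a rotation vector about the world's x, y, z in rad. A call has 1 to 5 rows; each row is the pose to reach, as a shift and turn from the pose commanded when the call began; what a row does not reach only later rows make up. A row lasts 1/12 s, in which the tool goes at most 41.7 mm and 7.16 degrees, less where a joint would pass 70% of its speed; a pose out of reach is approached as far as the arm can. A call with a gripper value outside its range is refused whole. The fingers move at their own pace and stop on an object; "grip_force" is the grip in N (left out, the last holds). Time passes only in rows, so rows that repeat a pose let the fingers close. It gives the time, the measured TCP pose, the force, the opening and the grip force at its end, in the units of the state.
- observe(): the state, without advancing time (a new reading comes with each control period).
- read_camera(name): name is "scene" or "top" or "wrist"; returns the picture (384x512x3 uint8, red, green, blue); there is no depth.
- camera_model(name): a dict with "vfov" (degrees; the focal length in pixels is half the picture's height over the tangent of half this angle, whatever the lens; pixels are square), "cx", "cy" (the principal point, pixels), "world_to_cam" (4x4, takes a point from world to camera coordinates). Camera axes: x right, y up, looking along -z (the intrinsics and any distortion apply to the point x, -y, -z); pixel columns grow to the right and rows downward; lengths in m; the calibration is good to about 2 mm. A picture is of the moment at which its call begins: read the wrist's pose just before it. camera_model takes no time and is no camera call; for the wrist camera it gives the pose at the moment of the call.
- hand_in(): hands the job in; it is judged then, once.
The state is a dict: "time": time; "qpos": joint angles; "qvel": joint speeds; "joint_efforts": joint torques, N m; "tool_pos": TCP position; "tool_rot": TCP orientation; "contact_force": force on the tool from outside, world axes, zero at the start; "torque": the same for the moment, N m; "opening": finger opening in m; "grip_force": force on a finger pad.
Only numpy, scipy, OpenCV 4.12 (cv2) and the standard library are available. Lean on these libraries where they do the work, as an engineer would, in place of code of your own. Each camera call takes 0.05 s, during which the arm holds its last target. There are 200 camera calls.

## Task

Slide the cover of the collecting bin fully open, then use the hand scoop to push the polished pins lying in front of the bin against its front wall, lift them clear and tip them into the bin until none is left outside; the gripper itself must not touch the pins. Then stand the scoop back upright on its black mat and slide the bin's cover fully shut, without disturbing the loupe or the pen.

Things in the scene. Friction and masses are not known exactly. Their poses are not given: they have to be found in the camera images.
- station: Grey sheet-metal collecting station, fixed: front wall, two low wings, bin behind the wall. Origin on the bench at the middle of the foot of the front wall's near face; +x points level from the pins' side through the wall into the bin, +y to the left of that, z up. Front wall: x 0 to 6 mm, y -100 to 100, 65 high.
- wall_foot (a point): Same point and axes as the station's origin. Wings: 32 mm high, 6 thick, from the wall to x -150, inner faces at y -94 and +94; the pins lie on the bench between them.
- bin_mouth (a point): Centre of the bin's open top, station x 60, z 65 mm; axes as the station. Bin inside: station x 6 to 113, y -70 to 70, floor at z 3. Two cover rails along x at y 70 to 77 either side, x 0 to 252, up to z 76.
- cover (a joint): Sliding cover of the bin, in m: 0 shut (as at the start), 0.12 fully open; it slides along the station's +x, and needs about 2 N to slide, and stays where it is left.
- cover_tab (a point): Middle of the top of the upright black tab on the blue cover, by which the cover is slid: tab 10 mm thick along the station's x, 40 mm wide along its y, 40 mm high above the cover plate (tab top at z 112 mm, plate top at z 71 mm). With the cover shut it stands at station x 90 mm.
- mat: Square black rubber mat, 150 x 150 x 3 mm, fixed flat on the bench, origin at the centre of its underside: the scoop's parking place.
- scoop: Hand scoop of sheet aluminium with an upright orange handle plate (black on top), 0.2 kg, standing on its pan. Origin on the pan's underside beneath the handle; +x points forward to the open lip, z up. Handle: plate 14 mm thick along x (x -9 to 5), 40 wide along y, free from z 34 up to its top at z 106. Its rear bottom edge (heel) is at x -9.
- scoop_lip (a point): Middle of the open front lip of the scoop, on its underside, 112 mm ahead of the scoop's origin; the lip is 1.5 mm thick. Pins roll out over it when it is lowered 45 degrees, and roll back in the pan when it is raised 15 degrees or more.
- scoop_pan (a point): Middle of the top of the scoop's pan floor, 45 mm ahead of its origin, 3 mm up. Floor 3 mm thick to x 86, thinning to the lip. Side walls 26 mm high from x -4 to 85, inner faces at y -44 and 44, outer at -47 and 47; back wall 34 high.
- loupe: Black loupe standing on the bench, 37 mm across, 34 high; bystander, leave it. Origin at the centre of its underside.
- marker_pen: White and black marker pen lying on the bench, 135 mm long; bystander, leave it. Origin at the middle of its underside.
- pin_0: Polished steel pin with hemispherical ends and a red band round the middle, 20 mm in diameter, 60 mm long over all, 0.08 kg, smooth, lying on the bench in front of the bin; origin at its centre, x along its length. It rolls only when pushed. May be absent.
- pin_1: Polished steel pin with hemispherical ends and a red band round the middle, 20 mm in diameter, 60 mm long over all, 0.08 kg, smooth, lying on the bench in front of the bin; origin at its centre, x along its length. It rolls only when pushed. May be absent.
- pin_2: Polished steel pin with hemispherical ends and a red band round the middle, 20 mm in diameter, 60 mm long over all, 0.08 kg, smooth, lying on the bench in front of the bin; origin at its centre, x along its length. It rolls only when pushed. May be absent.
- pin_3: Polished steel pin with hemispherical ends and a red band round the middle, 20 mm in diameter, 60 mm long over all, 0.08 kg, smooth, lying on the bench in front of the bin; origin at its centre, x along its length. It rolls only when pushed. May be absent.
- pin_4: Polished steel pin with hemispherical ends and a red band round the middle, 20 mm in diameter, 60 mm long over all, 0.08 kg, smooth, lying on the bench in front of the bin; origin at its centre, x along its length. It rolls only when pushed. May be absent.
- pin_5: Polished steel pin with hemispherical ends and a red band round the middle, 20 mm in diameter, 60 mm long over all, 0.08 kg, smooth, lying on the bench in front of the bin; origin at its centre, x along its length. It rolls only when pushed. May be absent.
Mind the look-alikes: they are no part of the job. Leave any green look-alike of the pin_1 alone.

How it is judged:
On the way, in this order (a step that is already met when the one before it is completed fails the run):
1. the bin's cover is slid open (value of joint cover above 0.1 m), for 0.2 s.
2. all the pins lie in the bin (x of pin_0 in the frame of station between 0.008 and 0.112 m and y of pin_0 in the frame of station between -0.068 and 0.068 m and height (world z) of each of pin_0, pin_1, pin_2, pin_3, pin_4, pin_5 below 0.06 m and x of pin_1 in the frame of station between 0.008 and 0.112 m and y of pin_1 in the frame of station between -0.068 and 0.068 m and x of pin_2 in the frame of station between 0.008 and 0.112 m and y of pin_2 in the frame of station between -0.068 and 0.068 m and x of pin_3 in the frame of station between 0.008 and 0.112 m and y of pin_3 in the frame of station between -0.068 and 0.068 m and x of pin_4 in the frame of station between 0.008 and 0.112 m and y of pin_4 in the frame of station between -0.068 and 0.068 m and x of pin_5 in the frame of station between 0.008 and 0.112 m and y of pin_5 in the frame of station between -0.068 and 0.068 m and linear speed of each of pin_0, pin_1, pin_2, pin_3, pin_4, pin_5 below 0.03 m/s), for 0.2 s.
At the end, for the whole second after the job is handed in: Every pin lies inside the bin, below its rim; the cover is shut to within 8 mm; the scoop stands upright and still, its pan's middle within 50 mm (level) of the mat's centre and its underside no more than 8 mm above the bench, on the mat (x of pin_0 in the frame of station between 0.008 and 0.112 m and y of pin_0 in the frame of station between -0.068 and 0.068 m and height (world z) of each of pin_0, pin_1, pin_2, pin_3, pin_4, pin_5 below 0.06 m and x of pin_1 in the frame of station between 0.008 and 0.112 m and y of pin_1 in the frame of station between -0.068 and 0.068 m and x of pin_2 in the frame of station between 0.008 and 0.112 m and y of pin_2 in the frame of station between -0.068 and 0.068 m and x of pin_3 in the frame of station between 0.008 and 0.112 m and y of pin_3 in the frame of station between -0.068 and 0.068 m and x of pin_4 in the frame of station between 0.008 and 0.112 m and y of pin_4 in the frame of station between -0.068 and 0.068 m and x of pin_5 in the frame of station between 0.008 and 0.112 m and y of pin_5 in the frame of station between -0.068 and 0.068 m and value of joint cover below 0.008 m and horizontal distance between scoop_pan and mat below 0.05 m and height (world z) of scoop between -0.001 and 0.008 m and angle between scoop's own z axis and vertical below 0.1 rad and linear speed of scoop below 0.02 m/s); the robot touches nothing.
It fails at once if the gripper's fingers touch a pin (contact force between the fingers and pin_0 above 1 N or contact force between the fingers and pin_1 above 1 N or contact force between the fingers and pin_2 above 1 N or contact force between the fingers and pin_3 above 1 N or contact force between the fingers and pin_4 above 1 N or contact force between the fingers and pin_5 above 1 N).
It fails at once if a pin falls off the bench (height (world z) of any of pin_0, pin_1, pin_2, pin_3, pin_4, pin_5 below -0.1 m).
It fails at once if a bystander is moved by more than 30 mm (distance of any of loupe, marker_pen from where it was at the start of the episode above 0.03 m).
Of pin_0, pin_2, pin_4 only 1 to 3 are there at a start; the rules pass over those that are not, and their reading is None.
Of pin_1, pin_3, pin_5 only 1 to 3 are there at a start; the rules pass over those that are not, and their reading is None.
At some moment in a run one of pin_0, pin_1, pin_2, pin_3, pin_4, pin_5 may be knocked a few centimetres aside while the robot is not near it.
It also fails if it takes over 200 s, if anything falls off the work surface, if the arm or the gripper's body presses on something with over 40 N, if the wrist force passes 120 N, or if a joint passes its speed limit or range.

## Working session

There is one attempt and no reset: what is moved stays moved. The work goes in short steps, Python scripts to look and compute and a tool call to move; the robot and the scene stay as the last step left them, time stands still between calls to the robot, and variables do not carry over. Pictures are saved under pics/ and viewed, at most 14 in all, crops included, and the job is handed in when it is done.

Besides the shell and the picture viewer there is one more tool, called after "Call:" by a JSON object that holds its "name" and its "arguments". step_arm: Moves the arm, as the interface text tells. Its arguments: {"type":"object","properties":{"commands":{"type":"array"},"grip_force":{"type":"number"}},"required":["commands"]}

```bash
mkdir -p pics; ls
python3 - <<'E'
from cell import *
import cv2
print(observe())
for n in ["scene","top"]:
    im=read_camera(n); cv2.imwrite(f"pics/{n}0.png",cv2.resize(im[:,:,::-1],(800,600),interpolation=cv2.INTER_CUBIC)); cv2.imwrite(f"raw_{n}.png",im[:,:,::-1])
    print(n,camera_model(n))
E
```

```text
pics
{'time': 0.0, 'qpos': array([-1.32900344e+00,  3.42738526e-01,  1.52502755e+00, -1.06808314e-05,
        1.27538059e+00, -1.46000879e-01]), 'qvel': array([ 3.57258768e-05, -1.51524222e-03,  3.99079868e-05, -2.65421975e-03,
        4.86910199e-04,  1.33520480e-03]), 'joint_efforts': array([ 2.30801488e-03, -4.31235623e+01, -2.44217205e+01,  7.20438897e-02,
        5.57907403e-02, -1.17971181e-04]), 'tool_pos': array([ 0.19844571, -0.48560979,  0.22603308]), 'tool_rot': array([-3.14005368e+00, -2.15977998e-04,  3.87796722e-01]), 'contact_force': array([-0.28933063,  0.27465713,  0.43220895]), 'torque': array([ 0.0065719 ,  0.02075388, -0.05009917]), 'grip_force': 0.0, 'opening': 0.09189532596816474}
scene {'vfov': 51.605934017727805, 'cx': 251.04490378902767, 'cy': 189.24302076547957, 'world_to_cam': array([[-0.89656138, -0.44286086, -0.00720708,  0.47136199],
       [ 0.25221229, -0.52383866,  0.81362277, -0.23343924],
       [-0.36409703,  0.72764505,  0.58134847, -0.7695396 ],
       [ 0.        ,  0.        ,  0.        ,  1.        ]])}
top {'vfov': 44.54295063809971, 'cx': 250.40656156177542, 'cy': 194.16830765466506, 'world_to_cam': array([[ 1.39299993e-02, -9.99902913e-01,  3.47310295e-04,
        -5.08854709e-02],
       [ 9.97196489e-01,  1.39178326e-02,  7.35218018e-02,
        -5.15596279e-01],
       [-7.35194976e-02, -6.77822043e-04,  9.97293550e-01,
        -1.27000350e+00],
       [ 0.00000000e+00,  0.00000000e+00,  0.00000000e+00,
         1.00000000e+00]])}
```

View pics/top0.png

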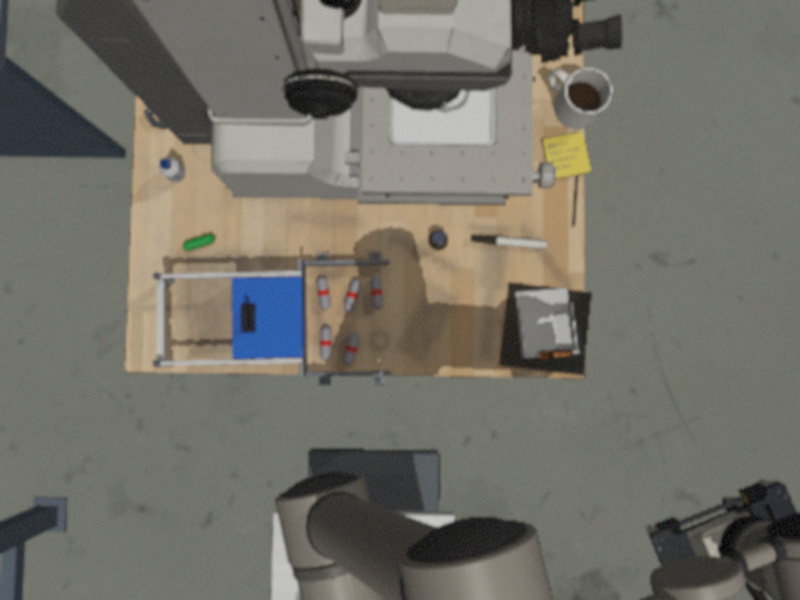

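View pics/scene0.png

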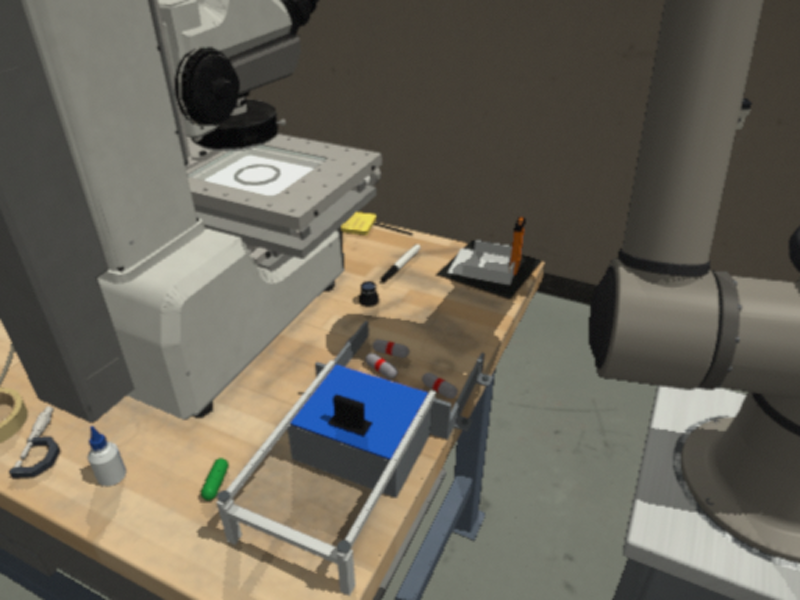

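The top view (800x600) shows the scoop on its mat at about (545,325), with its orange handle at (558,355). The station has its blue cover at (268,318), the tab at (248,317) and the wall at column 304. Five red-banded pins lie at (323,293), (352,295), (377,293), (326,342) and (351,348). The green pin at (199,242) is the look-alike, so I'll leave it. The loupe is at (437,238) and the pen at (510,241).

```bash
cat > h.py <<'E'
import numpy as np, cv2
from cell import *
def ray(m,uv):
    f=192/np.tan(np.radians(m["vfov"]/2)); T=np.asarray(m["world_to_cam"]); R=T[:3,:3]
    d=R.T@np.array([(uv[0]-m["cx"])/f,-(uv[1]-m["cy"])/f,-1.0]); return -R.T@T[:3,3],d/np.linalg.norm(d)
def plane(m,uv,z):
    o,d=ray(m,uv); return o+d*(z-o[2])/d[2]
def tri(rs):
    A=[np.eye(3)-np.outer(d,d) for o,d in rs]; p=np.linalg.solve(sum(A),sum(a@o for a,(o,d) in zip(A,rs)))
    return p,max(np.linalg.norm(a@(p-o)) for a,(o,d) in zip(A,rs))
def proj(m,p):
    f=192/np.tan(np.radians(m["vfov"]/2)); c=np.asarray(m["world_to_cam"])@np.r_[p,1]
    return np.array([m["cx"]+f*c[0]/-c[2], m["cy"]-f*c[1]/-c[2]])
def comps(mask,amin=4):
    n,l,s,c=cv2.connectedComponentsWithStats(mask.astype(np.uint8)); return [(c[i],s[i,4],l==i) for i in range(1,n) if s[i,4]>=amin]
def hsv(im): return cv2.cvtColor(im,cv2.COLOR_RGB2HSV)
def blue(h): return (h[...,0]>100)&(h[...,0]<130)&(h[...,1]>150)&(h[...,2]>60)
def red(h): return ((h[...,0]<6)|(h[...,0]>172))&(h[...,1]>130)&(h[...,2]>50)
def orange(h): return (h[...,0]>=5)&(h[...,0]<14)&(h[...,1]>180)&(h[...,2]>90)
E
python3 - <<'E'
from h import *
np.set_printoptions(precision=4,suppress=True)
M={n:camera_model(n) for n in("top","scene")}; I={n:cv2.imread(f"raw_{n}.png")[:,:,::-1] for n in M}; H={n:hsv(I[n]) for n in M}
for n in M:
    print(n)
    b=max(comps(blue(H[n])),key=lambda c:c[1]); cn=cv2.convexHull(np.argwhere(b[2])[:,::-1].astype(np.float32))
    q=cv2.approxPolyDP(cn,5,True)[:,0]; print("cover",b[1],[plane(M[n],p,.071)[:2] for p in q])
    W=np.array([plane(M[n],p[0],.071)[:2] for p in cn]).astype(np.float32); print(cv2.minAreaRect(W))
    k=np.zeros(H[n].shape[:2],np.uint8); cv2.fillConvexPoly(k,cn.astype(int),1)
    t=max(comps((k>0)&(H[n][...,2]<60)),key=lambda c:c[1]); print("tab",t[0],t[1],plane(M[n],t[0],.1))
    for c in comps(red(H[n])): print("red",c[0],c[1],plane(M[n],c[0],.012)[:2])
    for c in comps(orange(H[n])): print("or",c[0],c[1],plane(M[n],c[0],.07)[:2])
    d=[c for c in comps(H[n][...,2]<45,150)]
    for c in d: print("dark",c[0],c[1],plane(M[n],c[0],.003)[:2])
E
```

```text
top
cover 2065 [array([0.4239, 0.1083]), array([0.4197, 0.2185]), array([0.5489, 0.2223]), array([0.5531, 0.1113])]
((0.48664191365242004, 0.1653304398059845), (0.13214533030986786, 0.11630579829216003), 1.3139482736587524)
tab [158.2    202.5048] 105 [0.4855 0.1931 0.1   ]
red [206.25  186.875] 16 [0.5353 0.0788]
red [225.25  188.375] 16 [0.5319 0.0261]
red [240.3846 186.6154] 13 [ 0.5373 -0.0157]
red [208.     219.1053] 19 [0.4463 0.0721]
red [224.5 223. ] 14 [0.4362 0.0265]
dark [347.8483  17.1752] 936 [ 1.0295 -0.3156]
dark [204.0562  61.764 ] 801 [0.893  0.0933]
dark [339.5622 224.1891] 587 [ 0.4375 -0.2919]
dark [204.7598 308.9162] 358 [0.2011 0.0767]
dark [485.2477 334.3935] 981 [ 0.1434 -0.6887]
dark [296.9815 345.4132] 1406 [ 0.1069 -0.1761]
scene
cover 2593 [array([0.4246, 0.1079]), array([0.4202, 0.2249]), array([0.5493, 0.2286]), array([0.5566, 0.1149])]
((0.48760247230529785, 0.16841958463191986), (0.13453072309494019, 0.11935850232839584), 1.8718018531799316)
tab [223.165  265.6478] 406 [0.4788 0.2096 0.1   ]
red [248.8571 222.2143] 28 [ 0.5386 -0.0141]
red [242.3103 232.2069] 29 [0.5362 0.0252]
red [279.5    245.1667] 30 [0.4399 0.0275]
or [333.2 139.6] 5 [ 0.4506 -0.403 ]
or [330.54 161.32] 50 [ 0.421  -0.2799]
or [329.8889 152.3333] 9 [ 0.4371 -0.3261]
dark [147.9933  58.8015] 2816 [ 1.5893 -0.9565]
dark [422.107 170.094] 383 [ 0.1897 -0.4573]
dark [319.8907 178.3759] 439 [ 0.4466 -0.2854]
dark [377.2828 196.102 ] 1206 [ 0.281  -0.2705]
dark [457.2987 233.8268] 231 [ 0.0789 -0.201 ]
dark [495.7283 264.6535] 254 [-0.0022 -0.1298]
dark [223.1799 265.8016] 378 [0.5284 0.1316]
```

Run:
```python
import cv2,numpy as np
a=cv2.imread("raw_top.png"); 
A=cv2.resize(a[155:250,310:390],(400,475),interpolation=cv2.INTER_CUBIC); B=cv2.resize(a[155:250,185:265],(400,475),interpolation=cv2.INTER_CUBIC)
cv2.imwrite("pics/crop1.png",np.hstack([B,A]))
```

```text
(no output)
```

View pics/crop1.png

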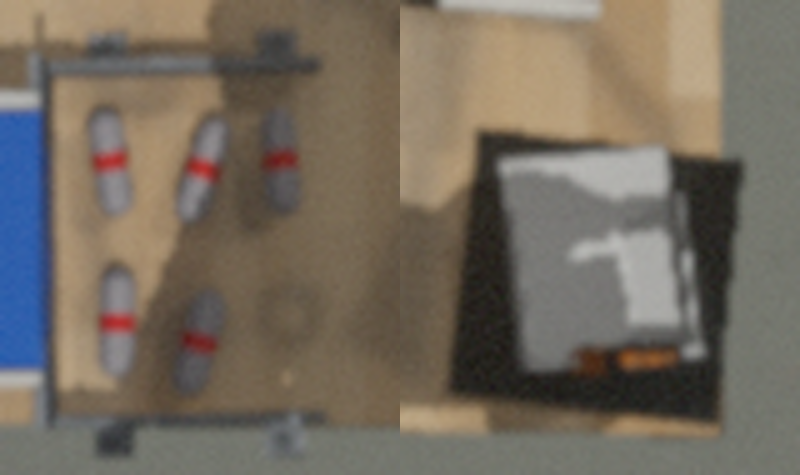

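The crop confirms five red-banded steel pins in two lanes between the wings. The scoop stands on the mat with its lip pointing away from the robot, yawed about +6°, and its handle is at raw pixel (357,226). First I'll move above the cover tab.

Call:
{"name": "step_arm", "arguments": {"commands": [[1,7.2,17,0,0,0,0.3],[1,7.2,17,0,0,0,0.3],[1,7.2,17,0,0,0,0.3],[1,7.2,17,0,0,0,0.3],[1,7.2,17,0,0,0,0.3]]}}

```text
time: 0.52
tool_pos: [0.2711, -0.3117, 0.2264]
tool_rot: [-3.139, -0.002, 0.69]
contact_force: [0.8, -0.4, -1.1]
opening: 0.0917
grip_force: 0.0
```

Call:
{"name": "step_arm", "arguments": {"commands": [[1,7.2,17,0,0,0,0.3],[1,7.2,17,0,0,0,0.3],[1,7.2,17,0,0,0,0.3],[1,7.2,17,0,0,0,0.3],[1,7.2,17,0,0,0,0.3]]}}

```text
time: 0.93
tool_pos: [0.3429, -0.1422, 0.2266]
tool_rot: [-3.141, -0.001, 0.99]
contact_force: [-0.3, -0.0, 0.3]
opening: 0.0914
grip_force: 0.0
```

Call:
{"name": "step_arm", "arguments": {"commands": [[1,7.2,17,0,0,0,0.3],[1,7.2,17,0,0,0,0.3],[1,7.2,17,0,0,0,0.3],[1,7.2,17,0,0,0,0.3],[1,7.2,17,0,0,0,0.3]]}}

```text
time: 1.35
tool_pos: [0.4153, 0.0279, 0.2266]
tool_rot: [3.142, -0.001, 1.291]
contact_force: [-0.5, -0.5, 0.8]
opening: 0.0922
grip_force: 0.0
```

Run:
```python
from h import *
np.set_printoptions(precision=4,suppress=True)
s=observe();m=camera_model("wrist");im=read_camera("wrist");cv2.imwrite("pics/w1.png",im[:,:,::-1])
T=m["world_to_cam"];print(s["tool_pos"],s["tool_rot"],s["qpos"],s["time"]);print("cam",-T[:3,:3].T@T[:3,3],T[:3,:3],m["vfov"])
t=camera_model("top");print("wall",plane(t,(194.4,180),.065),plane(t,(194.9,225),.065),"handle",plane(t,(357,226),.09),proj(m,[.4855,.194,.112]))
```

```text
[0.4153 0.0279 0.2266] [ 3.1416 -0.0014  1.2907] [-0.1187  0.1412  1.7958  0.0014  1.2043  0.1609] 1.35
cam [0.4362 0.102  0.385 ] [[ 0.9612 -0.2757  0.0003]
 [ 0.2642  0.9205 -0.2878]
 [ 0.079   0.2767  0.9577]] 69.34553758320658
wall [0.5485 0.1056 0.065 ] [0.4293 0.1016 0.065 ] handle [ 0.4324 -0.3204  0.09  ] [280.6839 -23.5265]
```

View pics/w1.png

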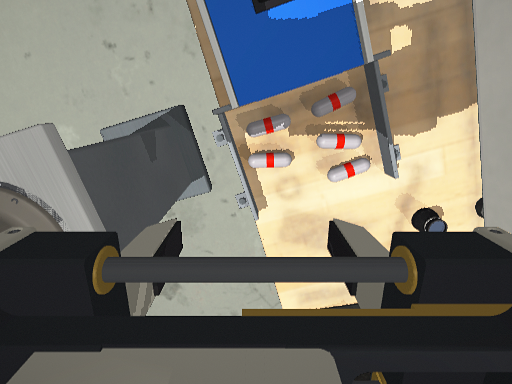

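The wrist view shows the five pins near (268,125), (334,102), (270,159), (339,141) and (349,168), with the wall's top running from (228,108) to (372,62). The tab is at the upper image edge, so I'll move closer to measure it.

Call:
{"name": "step_arm", "arguments": {"commands": [[1,7,9,0,0,0,0.31],[1,7,9,0,0,0,0.31],[1,7,9,0,0,0,0.31],[1,7,9,0,0,0,0.31],[1,7,9,0,0,0,0.31]]}}

```text
time: 1.82
tool_pos: [0.4846, 0.1147, 0.2258]
tool_rot: [-3.14, 0.0, 1.6]
contact_force: [-1.1, -0.1, -0.8]
opening: 0.0918
grip_force: 0.0
```

Run:
```python
from h import *
np.set_printoptions(precision=4,suppress=True)
m=camera_model("wrist");im=read_camera("wrist");cv2.imwrite("pics/w2.png",im[:,:,::-1]);s=observe()
print(s["tool_pos"],s["tool_rot"]); np.save("m2.npy",m["world_to_cam"])
b=max(comps(blue(hsv(im))),key=lambda c:c[1]);cn=cv2.convexHull(np.argwhere(b[2])[:,::-1].astype(np.float32))
print([(p,plane(m,p,.071)[:2]) for p in cv2.approxPolyDP(cn,6,True)[:,0]])
```

```text
[0.484  0.1139 0.226 ] [-3.1397  0.0005  1.5981]
[(array([323.,  72.], dtype=float32), array([0.5522, 0.2256])), (array([317., 178.], dtype=float32), array([0.5568, 0.111 ])), (array([200., 178.], dtype=float32), array([0.4204, 0.1069])), (array([194.,  72.], dtype=float32), array([0.4172, 0.2216]))]
```

View pics/w2.png

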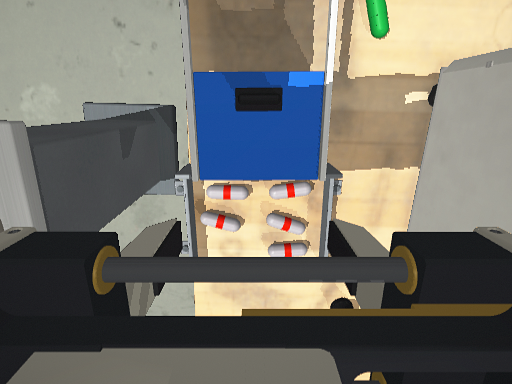

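The wrist view shows the tab at (259,99), the cover edges at columns 194 to 323 and five pins in front of the wall. I'll compute the tab point, then grip it.

Run:
```python
from h import *
np.set_printoptions(precision=4,suppress=True)
m=camera_model("wrist");m["world_to_cam"]=np.load("m2.npy");im=cv2.imread("pics/w2.png")
v=im.max(2)[80:120,225:295];c=max(comps(v<90),key=lambda c:c[1]);ys,xs=np.where(c[2]);print(xs.min()+225,xs.max()+225,ys.min()+80,ys.max()+80)
g=im.max(2)[86:114,259];print(g)
t=camera_model("top")
o=(258.5,99.5)
for z in(.09,.112):print(plane(m,o,z),plane(t,(158.2,202.5),z))
print("wall foot/top",[plane(m,p,.065) for p in((200,180),(317,180))])
for p in((228,192),(291,189),(220,221),(287,223),(288,250)):print("pin",plane(m,p,.012))
```

```text
235 282 88 110
[130  94  26  26  28  29  25  23  21  29  33  32  30  31  28  25  24  25
  26  30  30  31  30  28  47 113 165 159]
[0.4854 0.196  0.09  ] [0.486  0.1951 0.09  ]
[0.4851 0.1957 0.112 ] [0.4848 0.1908 0.112 ]
wall foot/top [array([0.4191, 0.1028, 0.065 ]), array([0.5584, 0.107 , 0.065 ])]
pin [0.4476 0.0716 0.012 ]
pin [0.536  0.0787 0.012 ]
pin [0.4361 0.027  0.012 ]
pin [0.5337 0.0267 0.012 ]
pin [ 0.538  -0.0173  0.012 ]
```

Call:
{"name": "step_arm", "arguments": {"commands": [[1,0.1,3,0,0,0,0],[1,0.1,6,0,0,0,0],[1,0.1,8.1,0,0,0,0],[1,0.1,8.1,-4,0,0,0],[1,0.1,8.1,-7,0,0,0]]}}

```text
time: 2.28
tool_pos: [0.4854, 0.1948, 0.1565]
tool_rot: [3.139, -0.0, 1.598]
contact_force: [0.7, -0.1, -1.0]
opening: 0.0917
grip_force: 0.0
```

Call:
{"name": "step_arm", "arguments": {"commands": [[1,0,0,-3,0,0,0],[1,0,0,-6,0,0,0],[1,0,0,-7,0,0,0],[0.3,0,0,-7.2,0,0,0],[0.3,0,0,-7.2,0,0,0]], "grip_force": 15}}

```text
time: 2.7
tool_pos: [0.4857, 0.1943, 0.0853]
tool_rot: [-3.142, 0.0, 1.597]
contact_force: [0.4, 0.1, 0.2]
opening: 0.083
grip_force: 0.0
```

Call:
{"name": "step_arm", "arguments": {"commands": [[0.2,0,0,0,0,0,0],[0.2,0,0,0,0,0,0],[0.2,0,0,0,0,0,0],[0.2,0,0,0,0,0,0],[0.2,0,0,0,0,0,0]]}}

```text
time: 3.12
tool_pos: [0.4858, 0.1951, 0.0854]
tool_rot: [3.14, -0.0, 1.598]
contact_force: [-0.3, 0.0, -0.7]
opening: 0.0496
grip_force: 0.0
```

Call:
{"name": "step_arm", "arguments": {"commands": [[0.2,0,0,0,0,0,0],[0.2,0,0,0,0,0,0],[0.2,0,0,0,0,0,0],[0.2,0,0,0,0,0,0],[0.2,0,0,0,0,0,0]]}}

```text
time: 3.53
tool_pos: [0.4861, 0.1951, 0.085]
tool_rot: [3.14, -0.0, 1.598]
contact_force: [3.0, 0.4, 0.5]
opening: 0.0401
grip_force: 15.0
```

Call:
{"name": "step_arm", "arguments": {"commands": [[0.2,-0.05,1.5,0,0,0,0],[0.2,-0.1,3,0,0,0,0],[0.2,-0.15,4.5,0,0,0,0],[0.2,-0.2,6,0,0,0,0],[0.2,-0.2,6,0,0,0,0]]}}

```text
time: 3.95
tool_pos: [0.484, 0.2571, 0.085]
tool_rot: [3.14, -0.001, 1.599]
contact_force: [2.6, 1.8, 3.5]
opening: 0.0401
grip_force: 15.0
```

Call:
{"name": "step_arm", "arguments": {"commands": [[0.2,-0.05,1.5,0,0,0,0],[0.2,-0.1,3,0,0,0,0],[0.2,-0.15,4.5,0,0,0,0],[0.2,-0.18,5.7,0,0,0,0],[0.2,-0.18,5.7,0,0,0,0]]}}

```text
time: 4.37
tool_pos: [0.4821, 0.314, 0.085]
tool_rot: [3.14, -0.001, 1.599]
contact_force: [3.2, 1.3, 3.6]
opening: 0.0395
grip_force: 15.0
```

Call:
{"name": "step_arm", "arguments": {"commands": [[0.8,0,0,0,0,0,0],[0.8,0,0,0,0,0,0],[0.8,0,0,0,0,0,0],[0.8,0,0,0,0,0,0],[0.8,0,0,1,0,0,0]]}}

```text
time: 4.78
tool_pos: [0.4803, 0.3109, 0.0931]
tool_rot: [-3.137, 0.002, 1.597]
contact_force: [-0.5, 0.5, 0.3]
opening: 0.0686
grip_force: 0.0
```

Call:
{"name": "step_arm", "arguments": {"commands": [[1,0,0,3,0,0,0],[1,0,0,6,0,0,0],[1,0,0,10,0,0,0],[1,0,-1,13,0,0,0],[1,0,-3,14.5,0,0,0]]}}

```text
time: 5.2
tool_pos: [0.4828, 0.2833, 0.2449]
tool_rot: [3.135, -0.003, 1.6]
contact_force: [0.8, -0.4, 0.3]
opening: 0.0919
grip_force: 0.0
```

Call:
{"name": "step_arm", "arguments": {"commands": [[1,-1.5,-17,0,0,0,0.02],[1,-1.5,-17,0,0,0,0.02],[1,-1.5,-17,0,0,0,0.02],[1,-1.5,-17,0,0,0,0.02],[1,-1.5,-17,0,0,0,0.02]]}}

```text
time: 5.62
tool_pos: [0.4659, 0.1064, 0.2406]
tool_rot: [3.142, 0.002, 1.613]
contact_force: [0.2, 0.6, 0.1]
opening: 0.0918
grip_force: 0.0
```

Call:
{"name": "step_arm", "arguments": {"commands": [[1,-1.5,-17,0,0,0,0.02],[1,-1.5,-17,0,0,0,0.02],[1,-1.5,-17,0,0,0,0.02],[1,-1.5,-17,0,0,0,0.02],[1,-1.5,-17,0,0,0,0.02]]}}

```text
time: 6.03
tool_pos: [0.4511, -0.0636, 0.2405]
tool_rot: [3.141, 0.003, 1.632]
contact_force: [1.9, -0.2, 0.6]
opening: 0.0919
grip_force: 0.0
```

Call:
{"name": "step_arm", "arguments": {"commands": [[1,-1.2,-17,0,0,0,0.02],[1,-1.2,-17,0,0,0,0.02],[1,-1.2,-17,0,0,0,0.02],[1,-1.2,-17,0,0,0,0.02],[1,-1.2,-17,0,0,0,0.02]]}}

```text
time: 6.45
tool_pos: [0.4392, -0.2337, 0.2402]
tool_rot: [3.141, 0.003, 1.653]
contact_force: [-0.2, 0.6, 0.5]
opening: 0.0919
grip_force: 0.0
```

Call:
{"name": "step_arm", "arguments": {"commands": [[1,-1,-14.5,0,0,0,0.02],[1,-1,-14.5,0,0,0,0.02],[1,-1,-14.5,0,0,0,0.02],[1,-1,-14.5,0,0,0,0.02],[1,-1,-14.5,0,0,0,0.02]]}}

```text
time: 6.87
tool_pos: [0.4291, -0.3765, 0.2395]
tool_rot: [-3.141, 0.001, 1.674]
contact_force: [-0.9, 0.1, -0.4]
opening: 0.0915
grip_force: 0.0
```

```bash
cat > snap.py <<'E'
from h import *
import sys,pickle
np.set_printoptions(precision=4,suppress=True)
n=sys.argv[1];s=observe();m=camera_model("wrist");im=read_camera("wrist");cv2.imwrite(f"pics/{n}.png",im[:,:,::-1]);pickle.dump(m,open(n+".pkl","wb"))
print(s["tool_pos"],s["tool_rot"],s["time"],s["opening"])
for c in comps(orange(hsv(im)),20): print("or",c[0],c[1],cv2.minAreaRect(np.argwhere(c[2])[:,::-1].astype(np.float32)))
for c in comps(red(hsv(im)),15): print("red",c[0],c[1],plane(m,c[0],.015))
E
python3 snap.py w3
python3 - <<'E'
from h import *
m=camera_model("top");im=read_camera("top");b=max(comps(blue(hsv(im))),key=lambda c:c[1]);cn=cv2.convexHull(np.argwhere(b[2])[:,::-1].astype(np.float32))
print([plane(m,p,.071)[:2] for p in cv2.approxPolyDP(cn,5,True)[:,0]])
E
```

```text
[ 0.4291 -0.3765  0.2395] [-3.1414  0.001   1.6737] 6.8667 0.0915400917571012
[array([0.41958813, 0.22897885]), array([0.41543727, 0.33907165]), array([0.5472697 , 0.34129132]), array([0.54882075, 0.23025097])]
```

View pics/w3.png

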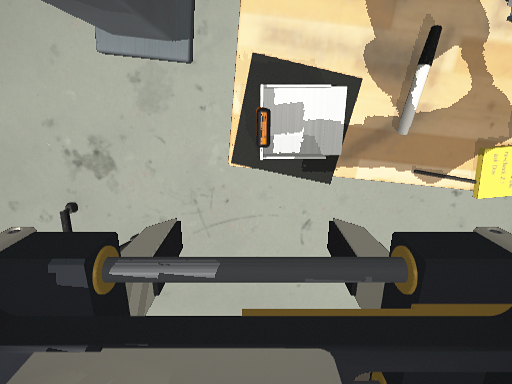

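The wrist view shows the handle's top at (264,127), with a black rim and an orange centre. The pan spans columns 262 to 346 and is nearly aligned with the image axes, so the scoop's yaw is about 0.10. I'll take a second wrist view to triangulate the handle's height.

Call:
{"name": "step_arm", "arguments": {"commands": [[1,0,2.5,0,0,0,0],[1,0,5,0,0,0,0],[1,0,5,-3,0,0,0],[1,0,5,-4,0,0,0],[1,0,5,-4,0,0,0]]}}

```text
time: 7.38
tool_pos: [0.429, -0.3204, 0.1978]
tool_rot: [-3.138, -0.004, 1.68]
contact_force: [1.0, -0.1, 0.1]
opening: 0.0918
grip_force: 0.0
```

```bash
python3 snap.py w4
python3 - <<'E'
from h import *
import pickle
np.set_printoptions(precision=4,suppress=True)
C=[]
for n in("w3","w4"):
    m=pickle.load(open(n+".pkl","rb"));im=cv2.imread(f"pics/{n}.png")[:,:,::-1];h=hsv(im)
    o=(h[...,0]<22)&(h[...,1]>120)&(h[...,2]>110);o[215:]=0
    u0=proj(m,[.432,-.322,.106]);cs=[c for c in comps(o,30) if np.linalg.norm(c[0]-u0)<60]
    c=max(cs,key=lambda c:c[1]);r=cv2.minAreaRect(np.argwhere(c[2])[:,::-1].astype(np.float32));print(n,u0,c[0],c[1],r,plane(m,r[0],.106));C.append(ray(m,r[0]))
    w=(h[...,1]<60)&(h[...,2]>120);yy,xx=np.where(w);k=np.hypot(xx-u0[0]-40,yy-u0[1])<65;w[:]=0;w[yy[k],xx[k]]=1
    c=max(comps(w),key=lambda c:c[1]);cn=cv2.convexHull(np.argwhere(c[2])[:,::-1].astype(np.float32));q=cv2.approxPolyDP(cn,4,True)[:,0];print([(p,plane(m,p,.02)[:2]) for p in q])
print(tri(C))
E
```

```text
[ 0.429  -0.3204  0.1978] [-3.1384 -0.0043  1.6796] 7.3833 0.09182911700540247
w3 [263.3947 127.1837] [263.5889 128.3778] 180 ((263.0, 128.0), (32.0, 6.0), 90.0) [ 0.4317 -0.3229  0.106 ]
[(array([346.,  86.], dtype=float32), array([ 0.5348, -0.2664])), (array([340., 154.], dtype=float32), array([ 0.544 , -0.3537])), (array([260., 159.], dtype=float32), array([ 0.4356, -0.3719])), (array([261.,  84.], dtype=float32), array([ 0.4263, -0.2752]))]
w4 [258.4841 191.5882] [257.4471 163.3471] 170 ((257.5, 163.5), (17.0, 13.0), 90.0) [ 0.428  -0.2953  0.106 ]
[(array([347., 149.], dtype=float32), array([ 0.5366, -0.2831])), (array([342., 202.], dtype=float32), array([ 0.5441, -0.3509])), (array([266., 201.], dtype=float32), array([ 0.447 , -0.3603])), (array([257., 142.], dtype=float32), array([ 0.4271, -0.2867])), (array([265., 136.], dtype=float32), array([ 0.4359, -0.2786])), (array([328., 134.], dtype=float32), array([ 0.5104, -0.2679]))]
(array([ 0.4375, -0.3404, -0.1137]), np.float64(0.0027122303282628643))
```

View pics/w4.png

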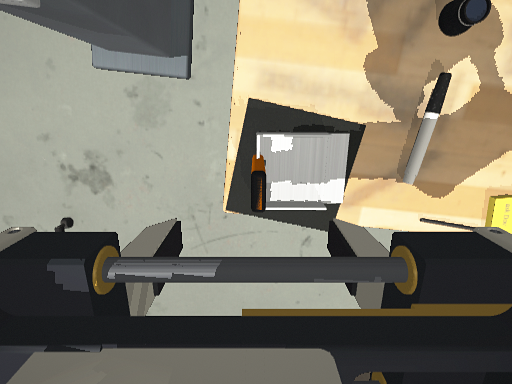

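In the second view the handle's black top is at (258,190), which matches the first view's prediction for (0.432,-0.3225,0.106). That confirms the height. Next I'll descend and grip the handle.

Call:
{"name": "step_arm", "arguments": {"commands": [[1,0.3,-0.2,-3,0,0,-0.008],[1,0.3,-0.2,-6,0,0,-0.008],[1,0.3,-0.2,-9,0,0,-0.008],[1,0.3,-0.2,-12,0,0,-0.008],[1,0.3,-0.2,-13.2,0,0,-0.008]]}}

```text
time: 7.85
tool_pos: [0.4319, -0.3243, 0.0651]
tool_rot: [-3.139, -0.003, 1.669]
contact_force: [-0.6, 0.5, -0.5]
opening: 0.092
grip_force: 0.0
```

Call:
{"name": "step_arm", "arguments": {"commands": [[0,0,0,0,0,0,0],[0,0,0,0,0,0,0],[0,0,0,0,0,0,0],[0,0,0,0,0,0,0],[0,0,0,0,0,0,0]], "grip_force": 50}}

```text
time: 8.27
tool_pos: [0.4334, -0.3257, 0.0692]
tool_rot: [3.14, 0.002, 1.67]
contact_force: [0.4, -0.1, -1.1]
opening: 0.0631
grip_force: 0.0
```

Call:
{"name": "step_arm", "arguments": {"commands": [[0,0,0,0,0,0,0],[0,0,0,0,0,0,0],[0,0,0,0,0,0,0],[0,0,0,0,0,0,0],[0,0,0,0,0,0,0]]}}

```text
time: 8.68
tool_pos: [0.4328, -0.325, 0.0678]
tool_rot: [3.141, 0.0, 1.67]
contact_force: [0.2, 0.2, 0.6]
opening: 0.0297
grip_force: 0.0
```

Call:
{"name": "step_arm", "arguments": {"commands": [[0,0,0,0,0,0,0],[0,0,0,0,0,0,0],[0,0,0,0,0,0,0],[0,0,0,0,0,0,0],[0,0,0,0,0,0,0]]}}

```text
time: 9.1
tool_pos: [0.4327, -0.325, 0.0677]
tool_rot: [-3.142, -0.0, 1.67]
contact_force: [-0.1, 0.7, -1.5]
opening: 0.0139
grip_force: 50.0
```

The grip is firm, with the opening at 14 mm. I'll lift the scoop and carry it to the far lane, turning it to face the wall.

Call:
{"name": "step_arm", "arguments": {"commands": [[0,0,0,2,0,0,0],[0,0,0,4,0,0,0],[0,0,0,6,0,0,0],[0,0,0,8,0,0,0],[0,0,0,8,0,0,0]]}}

```text
time: 9.52
tool_pos: [0.4342, -0.3264, 0.1512]
tool_rot: [3.137, 0.005, 1.67]
contact_force: [1.0, -0.1, -0.5]
opening: 0.0134
grip_force: 50.0
```

Call:
{"name": "step_arm", "arguments": {"commands": [[0,0.7,1,0,0,0,0.1],[0,1.4,2,0,0,0,0.2],[0,2.1,3,0,0,0,0.3],[0,2.8,4,0,0,0,0.4],[0,3.5,5,0,0,0,0.5]]}}

```text
time: 9.93
tool_pos: [0.4675, -0.2741, 0.1463]
tool_rot: [-3.141, -0.002, 2.175]
contact_force: [-0.5, 0.6, -1.8]
opening: 0.0136
grip_force: 50.0
```

Call:
{"name": "step_arm", "arguments": {"commands": [[0,0.7,1,0,0,0,0.1],[0,1.4,2,0,0,0,0.2],[0,2.1,3,0,0,0,0.3],[0,2.8,4,0,0,0,0.4],[0,3.5,5,0,0,0,0.5]]}}

```text
time: 10.35
tool_pos: [0.5025, -0.2242, 0.1462]
tool_rot: [3.141, -0.002, 2.675]
contact_force: [0.2, 0.1, -2.0]
opening: 0.0141
grip_force: 50.0
```

Call:
{"name": "step_arm", "arguments": {"commands": [[0,0.7,1,0,0,0,0.1],[0,1.4,2,0,0,0,0.2],[0,2.1,3,0,0,0,0.3],[0,2.8,4,0,0,0,0.4],[0,3.5,5,0,0,0,0.5]]}}

```text
time: 10.77
tool_pos: [0.5375, -0.1742, 0.1461]
tool_rot: [3.141, -0.002, -3.108]
contact_force: [0.2, -1.3, -2.3]
opening: 0.0141
grip_force: 50.0
```

```bash
python3 snap.py w5
python3 - <<'E'
from h import *
m=camera_model("top");im=read_camera("top");cv2.imwrite("pics/t5.png",cv2.resize(im[110:300,130:400,::-1],(796,560),interpolation=cv2.INTER_CUBIC))
for c in comps(red(hsv(im))): print(c[0],c[1],plane(m,c[0],.015)[:2])
print(observe()["qpos"])
E
```

```text
[ 0.5375 -0.1742  0.1461] [ 3.1405 -0.0019 -3.1084] 10.7667 0.01411907285323476
red [459.7041  85.1348] 267 [0.4344 0.0232 0.015 ]
red [499.9352  98.8543] 247 [0.4457 0.0665 0.015 ]
red [437.0439 179.5463] 205 [0.5304 0.0224 0.015 ]
red [400.     184.8298] 141 [ 0.5377 -0.0166  0.015 ]
red [482.5166 185.5687] 211 [0.5355 0.0735 0.015 ]
[206.21428571 186.71428571] 14 [0.5354825  0.07860944]
[225.11764706 188.41176471] 17 [0.53150783 0.02633575]
[240.83333333 186.75      ] 12 [ 0.53671804 -0.0169715 ]
[207.85 219.05] 20 [0.44638432 0.07225617]
[224.35714286 223.14285714] 14 [0.43579467 0.02671087]
[-4.47948804e-01  4.89341059e-01  1.52631213e+00  5.92383982e-04
  1.12785165e+00 -2.05004264e+00]
```

View pics/w5.png

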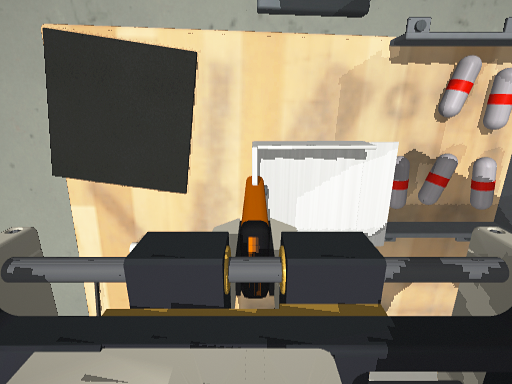

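The wrist view shows the scoop facing the wall. Its left rim is at row 143, and the pins lie ahead at (400,185), (437,180), (482,185), (460,85) and (500,99). The mat's corners are at (43,28), (197,52), (187,193) and (53,176).

Run:
```python
from h import *
import pickle
np.set_printoptions(precision=4,suppress=True)
m=pickle.load(open("w5.pkl","rb"))
O=np.array([.4883,.105]);ex=np.array([-.0314,.9995]);ey=np.array([-.9995,-.0314])
st=lambda p:np.array([(p[:2]-O)@ex,(p[:2]-O)@ey])
tcp=np.array([.5375,-.1742])
im=cv2.imread("pics/w5.png");print(im[136:150,320].max(1),im[136:150,290].max(1),im[170,380:410].max(1))
for u in((290,143),(320,143),(370,144)):print("rim",st(plane(m,u,.1074))-st(tcp))
print("lip",[st(plane(m,u,.083))-st(tcp) for u in((398,143),(390,222))])
c=[plane(m,u,.003)[:2] for u in((43,28),(197,52),(187,193),(53,176))];print("mat",np.mean(c,0),c)
print("wing",[st(plane(m,u,.032)) for u in((391,222),(496,222),(392,44),(490,44))],"wall",[st(plane(m,u,.0)) for u in((499,200),)])
```

```text
[210 208 207 209 201 161 163 163 165 194 245 241 216 129] [226 227 226 228 224 172 161 162 161 196 253 254 239 152] [246 247 248 249 248 249 250 250 250 247 246 247 248 251 234  78  88  92
  91  92  94  96  96  97  95  97  97  92  90 103]
rim [0.0242 0.0524]
rim [0.0454 0.0524]
rim [0.0809 0.0518]
lip [array([0.1133, 0.0493]), array([ 0.1167, -0.019 ])]
mat [ 0.4774 -0.3179] [array([ 0.3956, -0.3841]), array([ 0.4116, -0.236 ]), array([ 0.5588, -0.2512]), array([ 0.5437, -0.4003])]
wing [array([-0.1356, -0.0819]), array([-0.0235, -0.0817]), array([-0.1595,  0.0896]), array([-0.0724,  0.0898])] wall [array([ 0.0033, -0.0681])]
```

Call:
{"name": "step_arm", "arguments": {"commands": [[0,0.5,0,-1.5,0,0,0],[0,0.5,0,-3,-0.02,0,0],[0,0.5,0,-5,-0.035,0,0],[0,0.5,0,-6.5,-0.035,0,0],[0,0.5,0,-7.4,-0.035,0,0]]}}

```text
time: 11.28
tool_pos: [0.541, -0.1748, 0.0711]
tool_rot: [-3.108, -0.005, -3.116]
contact_force: [0.0, -0.4, -1.8]
opening: 0.0137
grip_force: 50.0
```

Call:
{"name": "step_arm", "arguments": {"commands": [[0,0,0,-0.1,0,0,0],[0,0,0,-0.2,0,0,0],[0,0,0,-0.3,0,0,0],[0,0,0,-0.3,0,0,0],[0,0,0,-0.3,0,0,0]]}}

```text
time: 11.7
tool_pos: [0.5432, -0.1754, 0.0716]
tool_rot: [-3.106, 0.0, -3.114]
contact_force: [-0.4, 0.0, -1.7]
opening: 0.0137
grip_force: 50.0
```

Call:
{"name": "step_arm", "arguments": {"commands": [[0,0,0,-0.1,0,0,0],[0,0,0,-0.2,0,0,0],[0,0,0,-0.2,0,0,0],[0,0,0,-0.2,0,0,0],[0,0,0,-0.2,0,0,0]]}}

```text
time: 12.12
tool_pos: [0.5427, -0.175, 0.0688]
tool_rot: [-3.107, -0.001, -3.113]
contact_force: [-0.3, 0.9, -2.5]
opening: 0.0137
grip_force: 50.0
```

Call:
{"name": "step_arm", "arguments": {"commands": [[0,0,0,-0.1,0,0,0],[0,0,0,-0.1,0,0,0],[0,0,0,-0.1,0,0,0],[0,0,0,-0.1,0,0,0],[0,0,0,-0.1,0,0,0]]}}

```text
time: 12.53
tool_pos: [0.543, -0.1753, 0.0683]
tool_rot: [-3.106, -0.0, -3.113]
contact_force: [-1.7, -2.5, 5.0]
opening: 0.0139
grip_force: 50.0
```

Call:
{"name": "step_arm", "arguments": {"commands": [[0,-0.02,0.8,0.02,0,0,0],[0,-0.05,1.6,0.02,0,0,0],[0,-0.08,2.4,0.02,0,0,0],[0,-0.1,3.2,0.02,0,0,0],[0,-0.13,4,0.02,0,0,0]]}}

```text
time: 12.95
tool_pos: [0.542, -0.1348, 0.0685]
tool_rot: [-3.106, 0.001, -3.113]
contact_force: [0.9, -5.3, 5.6]
opening: 0.0139
grip_force: 50.0
```

Call:
{"name": "step_arm", "arguments": {"commands": [[0,-0.02,0.8,0,0,0,0],[0,-0.05,1.6,0,0,0,0],[0,-0.08,2.4,0,0,0,0],[0,-0.1,3.2,0,0,0,0],[0,-0.13,4,0,0,0,0]]}}

```text
time: 13.37
tool_pos: [0.5407, -0.0948, 0.0685]
tool_rot: [-3.105, 0.001, -3.113]
contact_force: [0.6, -4.5, 6.3]
opening: 0.0139
grip_force: 50.0
```

```bash
python3 snap.py w6
```

```text
[ 0.5407 -0.0948  0.0685] [-3.1055  0.0006 -3.1129] 13.3667 0.013937495232570206
red [434.9584  67.4442] 529 [0.4345 0.0239 0.015 ]
red [494.4692  86.6336] 535 [0.4458 0.0673 0.015 ]
red [416.3827 204.9679] 716 [0.5354 0.0312 0.015 ]
red [471.171  207.5466] 386 [0.5357 0.074  0.015 ]
```

View pics/w6.png

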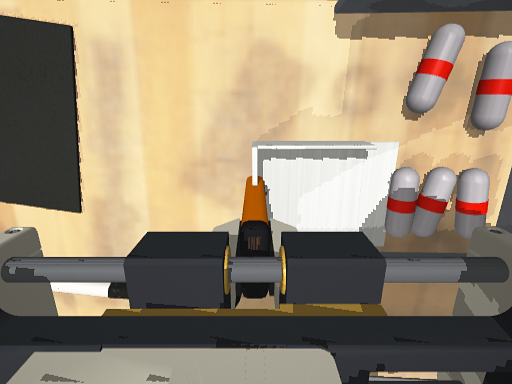

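The pins are being pushed ahead of the lip at (402,200), (430,200) and (472,203), with the scoop pan at left. I'll keep pushing toward the wall.

Call:
{"name": "step_arm", "arguments": {"commands": [[0,-0.02,0.7,0,0,0,0],[0,-0.04,1.4,0,0,0,0],[0,-0.07,2.1,0,0,0,0],[0,-0.09,2.8,0,0,0,0],[0,-0.11,3.5,0,0,0,0]]}}

```text
time: 13.83
tool_pos: [0.5396, -0.0602, 0.0685]
tool_rot: [-3.105, 0.001, -3.113]
contact_force: [0.3, -5.0, 6.2]
opening: 0.0141
grip_force: 50.0
```

Call:
{"name": "step_arm", "arguments": {"commands": [[0,-0.02,0.7,0,0,0,0],[0,-0.04,1.4,0,0,0,0],[0,-0.07,2.1,0,0,0,0],[0,-0.09,2.8,0,0,0,0],[0,-0.11,3.5,0,0,0,0]]}}

```text
time: 14.25
tool_pos: [0.5385, -0.0254, 0.0685]
tool_rot: [-3.105, 0.001, -3.113]
contact_force: [1.0, -6.2, 6.6]
opening: 0.0138
grip_force: 50.0
```

Call:
{"name": "step_arm", "arguments": {"commands": [[0,-0.01,0.3,0,0,0,0],[0,-0.02,0.6,0,0,0,0],[0,-0.03,0.9,0,0,0,0],[0,-0.04,1.2,0,0,0,0],[0,-0.04,1.2,0,0,0,0]]}}

```text
time: 14.67
tool_pos: [0.5381, -0.0134, 0.0685]
tool_rot: [-3.105, 0.001, -3.113]
contact_force: [0.1, -6.3, 5.5]
opening: 0.0138
grip_force: 50.0
```

```bash
python3 snap.py w7
```

```text
[ 0.5381 -0.0134  0.0685] [-3.1052  0.0006 -3.1127] 14.6667 0.013819269727856374
red [318.1441  69.337 ] 451 [0.4351 0.0254 0.015 ]
red [379.4946  87.1058] 463 [0.4456 0.0696 0.015 ]
red [372.0473 207.3183] 930 [0.5362 0.0782 0.015 ]
```

View pics/w7.png

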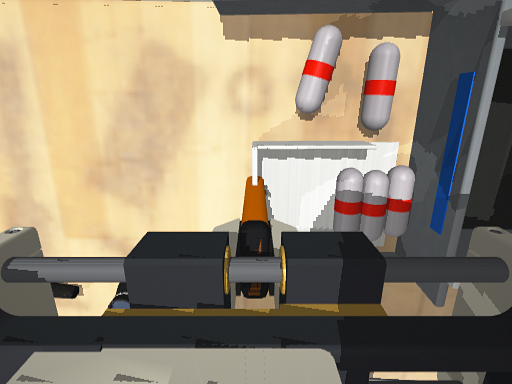

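Three pins are on or at the lip, at columns 349, 375 and 401. The wall's foot is near column 414 and the lip near 396. I'll creep the lip to the wall.

Call:
{"name": "step_arm", "arguments": {"commands": [[0,-0.01,0.2,0,0,0,0],[0,-0.01,0.3,0,0,0,0],[0,-0.01,0.4,0,0,0,0],[0,-0.02,0.5,0,0,0,0],[0,-0.02,0.5,0,0,0,0]]}}

```text
time: 15.13
tool_pos: [0.538, -0.0088, 0.0685]
tool_rot: [-3.105, 0.001, -3.113]
contact_force: [0.9, -7.3, 6.1]
opening: 0.014
grip_force: 50.0
```

```bash
python3 snap.py w8
```

```text
[ 0.538  -0.0088  0.0685] [-3.1049  0.0007 -3.1129] 15.1333 0.014014721501950895
or [258.2121 243.6667] 33 ((257.5, 243.5), (13.0, 5.0), 90.0)
red [311.5312  69.3527] 448 [0.4351 0.0254 0.015 ]
red [373.1022  87.1543] 460 [0.4457 0.0698 0.015 ]
red [366.6706 207.3315] 932 [0.5363 0.0785 0.015 ]
```

Call:
{"name": "step_arm", "arguments": {"commands": [[0,0,0.1,0,0,0,0],[0,-0.01,0.2,0,0,0,0],[0,-0.01,0.3,0,0,0,0],[0,-0.01,0.3,0,0,0,0],[0,-0.01,0.3,0,0,0,0]]}}

```text
time: 15.6
tool_pos: [0.5379, -0.0057, 0.0685]
tool_rot: [-3.105, 0.001, -3.113]
contact_force: [0.2, -6.5, 5.5]
opening: 0.0134
grip_force: 50.0
```

Call:
{"name": "step_arm", "arguments": {"commands": [[0,0,0.1,0,0,0,0],[0,-0.01,0.2,0,0,0,0],[0,-0.01,0.3,0,0,0,0],[0,-0.01,0.3,0,0,0,0],[0,-0.01,0.3,0,0,0,0]]}}

```text
time: 16.02
tool_pos: [0.5378, -0.0029, 0.0685]
tool_rot: [-3.105, 0.001, -3.113]
contact_force: [0.1, -8.2, 6.4]
opening: 0.0137
grip_force: 50.0
```

```bash
python3 snap.py w9
```

```text
[ 0.5378 -0.0029  0.0685] [-3.1049  0.0007 -3.1128] 16.0167 0.013665032279081444
red [303.2299  69.558 ] 448 [0.4352 0.0256 0.015 ]
red [364.7275  87.2154] 455 [0.4457 0.0699 0.015 ]
red [359.2971 207.4177] 929 [0.5364 0.0786 0.015 ]
```

View pics/w9.png

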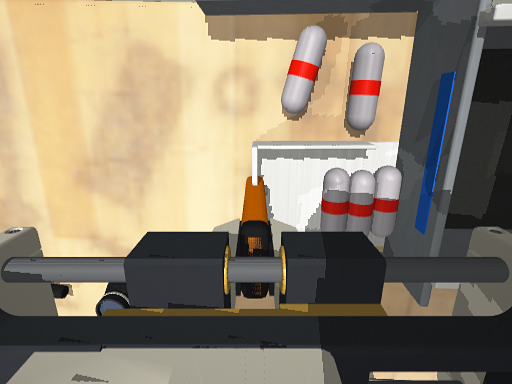

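The lip at column 399 is within about 2 mm of the wall's foot at column 401, and all three pins sit on the pan. I'll make a last nudge, then tilt back about the heel.

Call:
{"name": "step_arm", "arguments": {"commands": [[0,0,0.1,0,0,0,0],[0,-0.01,0.2,0,0,0,0],[0,-0.01,0.2,0,0,0,0]]}}

```text
time: 16.32
tool_pos: [0.538, -0.0024, 0.069]
tool_rot: [-3.102, 0.001, -3.112]
contact_force: [0.3, -13.8, 7.8]
opening: 0.0137
grip_force: 50.0
```

Call:
{"name": "step_arm", "arguments": {"commands": [[0,0.01,-0.4,0.05,0.06,0,0],[0,0.03,-0.8,0.1,0.12,0,0],[0,0.04,-1.15,0.15,0.18,0,0],[0,0.04,-1.4,0.2,0.24,0,0],[0,0.05,-1.65,0.2,0.3,0,0]]}}

```text
time: 16.73
tool_pos: [0.5368, -0.0177, 0.0685]
tool_rot: [2.876, 0.006, -3.113]
contact_force: [-0.1, -5.6, -6.9]
opening: 0.0136
grip_force: 50.0
```

Call:
{"name": "step_arm", "arguments": {"commands": [[0,0,-0.15,0.2,0.05,0,0],[0,0.01,-0.3,0.4,0.1,0,0],[0,0.01,-0.4,0.8,0.1,0,0],[0,0.01,-0.4,1.2,0.1,0,0],[0,0.01,-0.4,1.2,0.1,0,0]]}}

```text
time: 17.15
tool_pos: [0.5374, -0.0204, 0.082]
tool_rot: [2.778, 0.01, -3.114]
contact_force: [-0.5, -3.7, -4.0]
opening: 0.0136
grip_force: 50.0
```

```bash
python3 snap.py w10
```

```text
[ 0.5374 -0.0204  0.082 ] [ 2.7784  0.0096 -3.1143] 17.15 0.013599251766797332
red [281.3254  72.9734] 338 [0.4346 0.0239 0.015 ]
red [326.7855  90.2376] 303 [0.4457 0.068  0.015 ]
red [302.0206 207.7254] 874 [0.5521 0.0533 0.015 ]
```

View pics/w10.png

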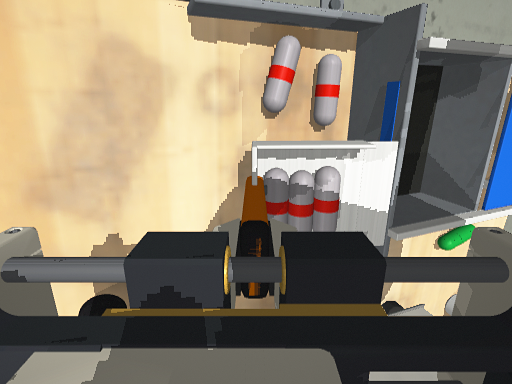

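All three pins have rolled to the back of the pan, at (276,200), (301,200) and (327,200). Next I'll lift clear, centre over the bin and tip.

Call:
{"name": "step_arm", "arguments": {"commands": [[0,0,-0.4,1,0,0,0],[0,0,-0.4,2.5,0,0,0],[0,0,-0.4,4,0,0,0],[0,-1,0,4.3,0,0,0],[0,-2,1,4.3,0,0,0]]}}

```text
time: 17.62
tool_pos: [0.5187, -0.0108, 0.127]
tool_rot: [2.778, 0.014, -3.115]
contact_force: [-0.1, 0.1, -4.4]
opening: 0.0141
grip_force: 50.0
```

Call:
{"name": "step_arm", "arguments": {"commands": [[0,-1,1,0,0,0,0],[0,-2,2,-0.2,0,0,0],[0,-2.4,2.5,-0.5,0,0,0],[0,-2.4,2.5,-0.5,0,0,0],[0,-2.4,2.5,-0.5,0,0,0]]}}

```text
time: 18.03
tool_pos: [0.494, 0.0147, 0.1203]
tool_rot: [2.777, 0.011, -3.114]
contact_force: [0.4, -0.2, -4.2]
opening: 0.0137
grip_force: 50.0
```

Run:
```python
from h import *
s=observe();print(s["tool_pos"],s["tool_rot"],s["qpos"])
```

```text
[0.4940217  0.01473347 0.12032687] [ 2.77700239  0.01088895 -3.11446038] [-0.34959629  0.4474406   1.75540889  0.38576246  1.09984382 -2.15415263]
```

Call:
{"name": "step_arm", "arguments": {"commands": [[0,0,0.25,0.5,-0.08,-0.002,0],[0,0,0.5,1.05,-0.16,-0.005,0],[0,0,0.95,1.75,-0.26,-0.008,0],[0,0,1.5,2.4,-0.36,-0.011,0],[0,0,2.2,3.0,-0.46,-0.014,0]]}}

```text
time: 18.45
tool_pos: [0.495, 0.0361, 0.1514]
tool_rot: [-3.042, 0.014, -3.113]
contact_force: [-0.5, 0.6, -4.4]
opening: 0.014
grip_force: 50.0
```

Call:
{"name": "step_arm", "arguments": {"commands": [[0,0,0.4,0.25,-0.05,-0.001,0],[0,0,0.8,0.5,-0.1,-0.003,0],[0,0,0.8,0.5,-0.1,-0.003,0],[0,0,0.8,0.5,-0.1,-0.003,0],[0,0,0.8,0.5,-0.1,-0.003,0]]}}

```text
time: 18.87
tool_pos: [0.4939, 0.0441, 0.1548]
tool_rot: [-2.948, 0.01, -3.11]
contact_force: [-0.4, -0.7, -3.3]
opening: 0.014
grip_force: 50.0
```

Call:
{"name": "step_arm", "arguments": {"commands": [[0,0,0.9,0.6,-0.1,-0.003,0],[0,0,1.9,1.3,-0.2,-0.006,0],[0,0,3,1.7,-0.3,-0.009,0],[0,0,4.1,2.2,-0.4,-0.012,0],[0,0,5.3,2.6,-0.5,-0.015,0]]}}

```text
time: 19.28
tool_pos: [0.4945, 0.0972, 0.182]
tool_rot: [-2.444, 0.011, -3.107]
contact_force: [0.2, -0.4, -2.9]
opening: 0.0137
grip_force: 50.0
```

Call:
{"name": "step_arm", "arguments": {"commands": [[0,0,1.25,0.5,-0.1,-0.003,0],[0,0,1.25,0.5,-0.1,-0.003,0],[0,0,1.25,0.5,-0.1,-0.003,0],[0,0,1.25,0.5,-0.1,-0.003,0],[0,0,1.25,0.5,-0.1,-0.003,0]]}}

```text
time: 19.7
tool_pos: [0.4939, 0.1086, 0.1863]
tool_rot: [-2.348, 0.008, -3.106]
contact_force: [0.2, -0.2, -2.1]
opening: 0.0137
grip_force: 50.0
```

```bash
python3 snap.py w11
python3 - <<'E'
from h import *
m=camera_model("scene");im=read_camera("scene");cv2.imwrite("pics/s11.png",cv2.resize(im[130:350,100:380,::-1],(764,600),interpolation=cv2.INTER_CUBIC));print(observe()["qpos"])
E
```

```text
[0.4939 0.1086 0.1863] [-2.348   0.008  -3.1062] 19.7 0.01369424470578459
red [312.8039 119.3791] 153 [0.4371 0.0288 0.015 ]
red [345.9935 131.4706] 153 [0.4466 0.0721 0.015 ]
red [396.125 183.375] 72 [0.4906 0.1313 0.015 ]
red [482.448  203.9101] 712 [0.4918 0.1991 0.015 ]
[ 0.4757887   0.58949542  1.5183366  -0.70904665  1.46869203 -0.88979845]
```

View pics/s11.png

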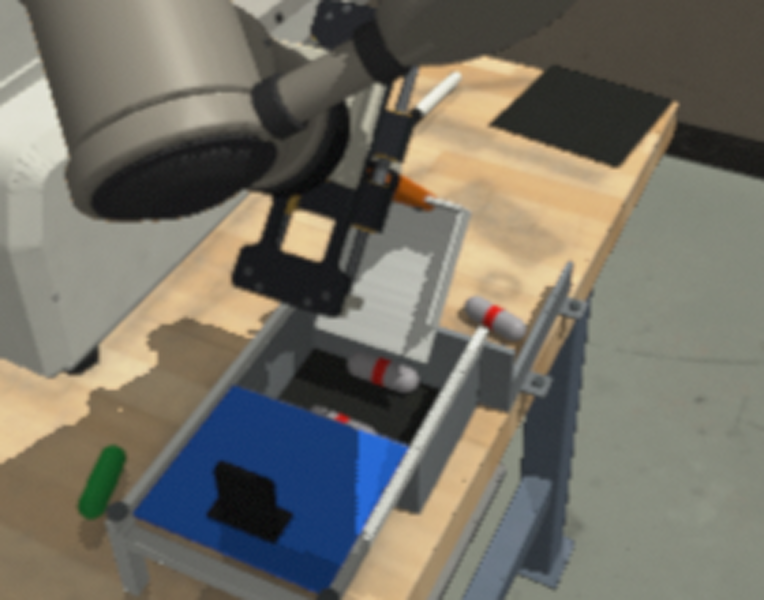

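Two pins are seen in the bin at (380,372) and (343,420), and the wrist view shows two red bands in it. The force reading is back to the scoop's weight alone. The remaining pins, such as the one at (495,318), lie in the near lane. I'll untilt and go to that lane.

Call:
{"name": "step_arm", "arguments": {"commands": [[0,0,-1.1,-0.2,0.1,0.003,0],[0,0,-2.2,-0.4,0.2,0.006,0],[0,0,-3.3,-0.6,0.3,0.009,0],[0,0,-4.4,-0.8,0.4,0.012,0],[0,0,-5.4,-1,0.5,0.015,0]]}}

```text
time: 20.22
tool_pos: [0.4939, 0.0548, 0.1772]
tool_rot: [-2.851, 0.014, -3.109]
contact_force: [-0.3, -0.2, -2.4]
opening: 0.0136
grip_force: 50.0
```

Call:
{"name": "step_arm", "arguments": {"commands": [[0,0,-1,0,0.1,0.003,0],[0,-0.3,-2.2,0,0.2,0.006,0],[0,-0.6,-4,0,0.29,0.008,0],[0,-1,-7,0,0.29,0.008,0],[0,-1.5,-10,0,0.29,0.008,0]]}}

```text
time: 20.63
tool_pos: [0.478, -0.047, 0.1769]
tool_rot: [-3.136, 0.013, -3.114]
contact_force: [-0.2, -0.2, -2.1]
opening: 0.0136
grip_force: 50.0
```

Call:
{"name": "step_arm", "arguments": {"commands": [[0,-0.6,-3,0,0,0,0],[0,-1.2,-6,0,0,0,0],[0,-1.8,-9,0,0,0,0],[0,-2.2,-10,-2,0,0,0],[0,-2.2,-10,-4,0,0,0]]}}

```text
time: 21.05
tool_pos: [0.4563, -0.148, 0.1371]
tool_rot: [-3.133, 0.015, -3.116]
contact_force: [0.3, 0.8, -1.9]
opening: 0.0136
grip_force: 50.0
```

```bash
python3 snap.py w12
```

```text
[ 0.4563 -0.148   0.1371] [-3.1332  0.0153 -3.116 ] 21.05 0.013601826243306742
red [423.9111 165.0222] 225 [0.4352 0.0232 0.015 ]
red [464.9397 176.7241] 232 [0.4463 0.0681 0.015 ]
```

Call:
{"name": "step_arm", "arguments": {"commands": [[0,-0.1,0,-2,-0.027,0.015,0.006],[0,-0.1,0,-4,-0.027,0.015,0.006],[0,-0.1,0,-5.5,-0.027,0.015,0.006],[0,-0.1,0,-6.5,-0.027,0.015,0.006],[0,-0.1,0,-6.5,-0.027,0.015,0.006]]}}

```text
time: 21.52
tool_pos: [0.4543, -0.1438, 0.07]
tool_rot: [-3.111, -0.007, -3.106]
contact_force: [-0.3, 0.4, -2.1]
opening: 0.0139
grip_force: 50.0
```

Call:
{"name": "step_arm", "arguments": {"commands": [[0,0,0,-0.1,0,0,0],[0,0,0,-0.2,0,0,0],[0,0,0,-0.25,0,0,0],[0,0,0,-0.25,0,0,0],[0,0,0,-0.25,0,0,0]]}}

```text
time: 21.93
tool_pos: [0.4559, -0.1441, 0.069]
tool_rot: [-3.109, -0.003, -3.105]
contact_force: [-0.3, -0.2, -2.3]
opening: 0.0135
grip_force: 50.0
```

Call:
{"name": "step_arm", "arguments": {"commands": [[0,0,0,-0.1,0,0,-0.003],[0,0,0,-0.1,0,0,-0.003],[0,0,0,-0.1,0,0,-0.003]]}}

```text
time: 22.18
tool_pos: [0.456, -0.1443, 0.068]
tool_rot: [-3.109, -0.003, -3.108]
contact_force: [-1.2, -2.4, 4.2]
opening: 0.0137
grip_force: 50.0
```

Call:
{"name": "step_arm", "arguments": {"commands": [[0,0,0,-0.05,0,0,0],[0,0,0,-0.05,0,0,0],[0,0,0,-0.05,0,0,0]]}}

```text
time: 22.43
tool_pos: [0.4561, -0.1445, 0.0678]
tool_rot: [-3.109, -0.003, -3.109]
contact_force: [-0.8, -2.2, 8.4]
opening: 0.0137
grip_force: 50.0
```

Call:
{"name": "step_arm", "arguments": {"commands": [[0,-0.02,0.7,0.02,0,0,0],[0,-0.04,1.4,0.02,0,0,0],[0,-0.06,2,0.02,0,0,0],[0,-0.08,2.7,0.02,0,0,0],[0,-0.1,3.3,0.02,0,0,0]]}}

```text
time: 22.85
tool_pos: [0.456, -0.1119, 0.0682]
tool_rot: [-3.108, -0.001, -3.108]
contact_force: [0.5, -5.4, 6.8]
opening: 0.0137
grip_force: 50.0
```

Call:
{"name": "step_arm", "arguments": {"commands": [[0,-0.02,0.7,0,0,0,0],[0,-0.04,1.4,0,0,0,0],[0,-0.06,2,0,0,0,0],[0,-0.08,2.7,0,0,0,0],[0,-0.1,3.3,0,0,0,0]]}}

```text
time: 23.27
tool_pos: [0.4551, -0.0788, 0.0681]
tool_rot: [-3.108, -0.001, -3.108]
contact_force: [-0.2, -5.1, 7.2]
opening: 0.0136
grip_force: 50.0
```

Call:
{"name": "step_arm", "arguments": {"commands": [[0,-0.02,0.7,0,0,0,0],[0,-0.04,1.4,0,0,0,0],[0,-0.06,2,0,0,0,0],[0,-0.08,2.7,0,0,0,0],[0,-0.1,3.3,0,0,0,0]]}}

```text
time: 23.68
tool_pos: [0.4541, -0.0456, 0.0681]
tool_rot: [-3.108, -0.001, -3.108]
contact_force: [-0.2, -5.4, 6.6]
opening: 0.0136
grip_force: 50.0
```

Call:
{"name": "step_arm", "arguments": {"commands": [[0,-0.02,0.6,0,0,0,0],[0,-0.04,1.2,0,0,0,0],[0,-0.06,1.8,0,0,0,0],[0,-0.08,2.4,0,0,0,0],[0,-0.1,3,0,0,0,0]]}}

```text
time: 24.1
tool_pos: [0.4533, -0.0161, 0.0682]
tool_rot: [-3.107, -0.001, -3.108]
contact_force: [0.1, -7.4, 6.1]
opening: 0.0142
grip_force: 50.0
```

Call:
{"name": "step_arm", "arguments": {"commands": [[0,0,0.15,0,0,0,0],[0,-0.01,0.3,0,0,0,0],[0,-0.02,0.5,0,0,0,0],[0,-0.02,0.6,0,0,0,0],[0,-0.02,0.6,0,0,0,0]]}}

```text
time: 24.52
tool_pos: [0.453, -0.0099, 0.0681]
tool_rot: [-3.108, -0.001, -3.108]
contact_force: [0.8, -5.8, 6.6]
opening: 0.0138
grip_force: 50.0
```

```bash
python3 snap.py w13
```

```text
[ 0.453  -0.0099  0.0681] [-3.108  -0.0008 -3.108 ] 24.5167 0.013823743562108982
or [257.28 241.6 ] 25 ((257.75, 240.75001525878906), (12.020814895629883, 7.071067810058594), 45.0)
or [255.381  248.6667] 21 ((255.5294189453125, 248.3823699951172), (6.063390254974365, 5.820855140686035), 14.03624439239502)
red [377.2554 198.5975] 646 [0.443  0.0846 0.015 ]
```

View pics/w13.png

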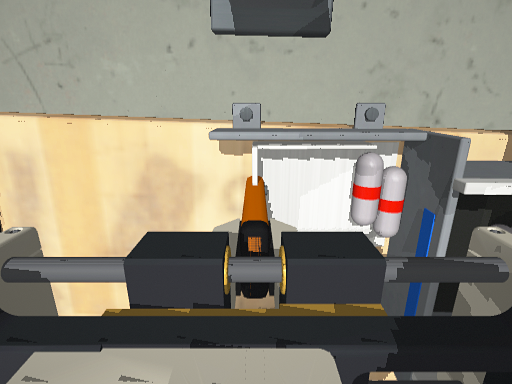

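The two near-lane pins, at (367,190) and (391,200), are on the lip's edge, and the lip is about 5 mm from the wall. That was my last picture view, so I go on with numbers only. I'll nudge to wall contact.

Call:
{"name": "step_arm", "arguments": {"commands": [[0,0,0.1,0,0,0,0],[0,-0.01,0.2,0,0,0,0],[0,-0.01,0.3,0,0,0,0],[0,-0.01,0.4,0,0,0,0],[0,-0.01,0.4,0,0,0,0]]}}

```text
time: 24.98
tool_pos: [0.4528, -0.006, 0.0681]
tool_rot: [-3.108, -0.001, -3.108]
contact_force: [-0.1, -5.8, 5.9]
opening: 0.0137
grip_force: 50.0
```

Call:
{"name": "step_arm", "arguments": {"commands": [[0,0,0.1,0,0,0,0],[0,0,0.2,0,0,0,0],[0,0,0.2,0,0,0,0]]}}

```text
time: 25.23
tool_pos: [0.4529, -0.0055, 0.0686]
tool_rot: [-3.105, -0.001, -3.107]
contact_force: [-1.9, -14.7, 11.0]
opening: 0.0137
grip_force: 50.0
```

Wall contact. I'll tilt back and lift as before, then check.

Call:
{"name": "step_arm", "arguments": {"commands": [[0,0.01,-0.4,0.05,0.06,0.002,0],[0,0.03,-0.8,0.1,0.12,0.004,0],[0,0.04,-1.15,0.15,0.18,0.005,0],[0,0.04,-1.4,0.2,0.24,0.007,0],[0,0.05,-1.65,0.2,0.3,0.009,0]]}}

```text
time: 25.65
tool_pos: [0.4522, -0.0208, 0.0689]
tool_rot: [2.873, -0.002, -3.107]
contact_force: [0.6, -1.9, -5.3]
opening: 0.0139
grip_force: 50.0
```

Call:
{"name": "step_arm", "arguments": {"commands": [[0,0,-0.15,0.2,0.05,0.001,0],[0,0.01,-0.3,0.4,0.1,0.003,0],[0,0.01,-0.4,0.8,0.1,0.003,0],[0,0.01,-0.4,1.2,0.1,0.003,0],[0,0.01,-0.4,1.2,0.1,0.003,0]]}}

```text
time: 26.07
tool_pos: [0.4521, -0.0235, 0.0816]
tool_rot: [2.775, -0.002, -3.107]
contact_force: [-0.9, -1.0, -3.2]
opening: 0.0137
grip_force: 50.0
```

Call:
{"name": "step_arm", "arguments": {"commands": [[0,0,-0.4,1,0,0,0],[0,0,-0.4,2.5,0,0,0],[0,0,-0.4,4,0,0,0],[0,0,-0.4,4.3,0,0,0],[0,0,-0.4,4.3,0,0,0]]}}

```text
time: 26.48
tool_pos: [0.4524, -0.0271, 0.1249]
tool_rot: [2.775, -0.0, -3.106]
contact_force: [0.4, -0.3, -3.3]
opening: 0.014
grip_force: 50.0
```

```bash
python3 snap.py w14
```

```text
[ 0.4524 -0.0271  0.1249] [ 2.7751 -0.0005 -3.1056] 26.4833 0.013978185449527742
red [277.3345 191.6725] 287 [0.4621 0.0412 0.015 ]
red [300.6065 205.629 ] 310 [0.4811 0.0717 0.015 ]
red [394.2877 203.0822] 73 [0.4915 0.2154 0.015 ]
```

Both pins are in the pan. I'll carry them over the bin and tip as before.

Call:
{"name": "step_arm", "arguments": {"commands": [[0,0.8,0.8,0,0,0,0],[0,1.7,1.7,0,0,0,0],[0,2.6,2.6,0,0,0,0],[0,3.4,3.4,-0.2,0,0,0],[0,4.1,4.2,-0.4,0,0,0]]}}

```text
time: 26.95
tool_pos: [0.4939, 0.0158, 0.1196]
tool_rot: [2.773, -0.003, -3.106]
contact_force: [-0.2, -0.3, -4.3]
opening: 0.0138
grip_force: 50.0
```

Call:
{"name": "step_arm", "arguments": {"commands": [[0,0,0.25,0.5,-0.08,-0.002,0],[0,0,0.5,1.05,-0.16,-0.005,0],[0,0,0.95,1.75,-0.26,-0.008,0],[0,0,1.5,2.4,-0.36,-0.011,0],[0,0,2.2,3.0,-0.46,-0.014,0]]}}

```text
time: 27.37
tool_pos: [0.4936, 0.0373, 0.1507]
tool_rot: [-3.046, -0.002, -3.109]
contact_force: [-0.1, 0.3, -4.2]
opening: 0.0138
grip_force: 50.0
```

Call:
{"name": "step_arm", "arguments": {"commands": [[0,0,0.4,0.25,-0.05,-0.001,0],[0,0,0.8,0.5,-0.1,-0.003,0],[0,0,0.8,0.5,-0.1,-0.003,0],[0,0,0.8,0.5,-0.1,-0.003,0],[0,0,0.8,0.5,-0.1,-0.003,0]]}}

```text
time: 27.78
tool_pos: [0.4928, 0.0447, 0.1546]
tool_rot: [-2.951, -0.006, -3.109]
contact_force: [0.8, -0.5, -4.5]
opening: 0.014
grip_force: 50.0
```

Call:
{"name": "step_arm", "arguments": {"commands": [[0,0,0.9,0.6,-0.1,-0.003,0],[0,0,1.9,1.3,-0.2,-0.006,0],[0,0,3,1.7,-0.3,-0.009,0],[0,0,4.1,2.2,-0.4,-0.012,0],[0,0,5.3,2.6,-0.5,-0.015,0]]}}

```text
time: 28.2
tool_pos: [0.4935, 0.0973, 0.1819]
tool_rot: [-2.447, -0.003, -3.114]
contact_force: [0.4, 0.5, -2.3]
opening: 0.0137
grip_force: 50.0
```

Call:
{"name": "step_arm", "arguments": {"commands": [[0,0,1.25,0.5,-0.1,-0.003,0],[0,0,1.25,0.5,-0.1,-0.003,0],[0,0,1.25,0.5,-0.1,-0.003,0],[0,0,1.25,0.5,-0.1,-0.003,0],[0,0,1.25,0.5,-0.1,-0.003,0]]}}

```text
time: 28.62
tool_pos: [0.4931, 0.1086, 0.1864]
tool_rot: [-2.351, -0.005, -3.114]
contact_force: [0.3, 0.8, -2.4]
opening: 0.0135
grip_force: 50.0
```

Call:
{"name": "step_arm", "arguments": {"commands": [[0,0,-1.1,-0.2,0.1,0.003,0],[0,0,-2.2,-0.4,0.2,0.006,0],[0,0,-3.3,-0.6,0.3,0.009,0],[0,0,-4.4,-0.8,0.4,0.012,0],[0,0,-5.4,-1,0.5,0.015,0]]}}

```text
time: 29.03
tool_pos: [0.4932, 0.0543, 0.1777]
tool_rot: [-2.855, -0.001, -3.111]
contact_force: [-0.6, 0.3, -2.8]
opening: 0.0137
grip_force: 50.0
```

Call:
{"name": "step_arm", "arguments": {"commands": [[0,0,-1,0,0.1,0.003,0],[0,-0.1,-2.2,0,0.2,0.006,0],[0,-0.2,-4,0,0.29,0.004,0],[0,-0.3,-7,0,0.29,0.004,0],[0,-0.4,-10,0,0.29,0.004,0]]}}

```text
time: 29.45
tool_pos: [0.4882, -0.0475, 0.1774]
tool_rot: [-3.14, 0.003, -3.113]
contact_force: [1.0, -0.1, -2.2]
opening: 0.0134
grip_force: 50.0
```

```bash
python3 snap.py w15
python3 - <<'E'
from h import *
np.set_printoptions(precision=4,suppress=True)
O=np.array([.4883,.107]);ex=np.array([-.0314,.9995]);ey=np.array([-.9995,-.0314])
for n in("top","scene"):
    m=camera_model(n);h=hsv(read_camera(n))
    for c in comps(red(h)):
        p=plane(m,c[0],.02)[:2];print(n,c[0],c[1],p,"st",(p-O)@ex,(p-O)@ey)
E
```

```text
[ 0.4882 -0.0475  0.1774] [-3.1396  0.0031 -3.1126] 29.45 0.01339913931272828
red [447.1811 178.5434] 541 [0.4889 0.1816 0.015 ]
top [161.8293 202.3902] 41 [0.4902 0.199 ] st 0.09188576141122856 -0.004760300862941013
top [177.9722 205.0278] 36 [0.4835 0.1545] st 0.04764950818407343 0.003256716940004712
top [188.1 202.7] 10 [0.4903 0.1269] st 0.019830446603352207 -0.0026512606402632915
scene [235.9615 272.6923] 104 [0.4862 0.1506] st 0.04363628692355128 0.0007667895350008978
scene [224.8 283.2] 5 [0.4932 0.1854] st 0.0781854013156883 -0.007335099528620635
```

All five pins are in the bin, at station x between 0.02 and 0.09 and y near 0. I count the bands by area and none is left outside. Now I'll return the scoop to its mat.

Call:
{"name": "step_arm", "arguments": {"commands": [[0,-0.37,-1.85,0,0,0,-0.1],[0,-0.74,-3.7,0,0,0,-0.2],[0,-1.11,-5.55,0,0,0,-0.3],[0,-1.48,-7.4,0,0,0,-0.4],[0,-1.85,-9.25,0,0,0,-0.5]]}}

```text
time: 30.02
tool_pos: [0.47, -0.1368, 0.1767]
tool_rot: [-3.14, 0.001, 2.67]
contact_force: [-0.7, -0.5, -1.0]
opening: 0.0139
grip_force: 50.0
```

Call:
{"name": "step_arm", "arguments": {"commands": [[0,-0.37,-1.85,0,0,0,-0.1],[0,-0.74,-3.7,0,0,0,-0.2],[0,-1.11,-5.55,0,0,0,-0.3],[0,-1.48,-7.4,0,0,0,-0.4],[0,-1.85,-9.25,0,0,0,-0.5]]}}

```text
time: 30.43
tool_pos: [0.4516, -0.2293, 0.1766]
tool_rot: [-3.14, 0.001, 2.169]
contact_force: [-0.3, 0.4, -1.9]
opening: 0.0136
grip_force: 50.0
```

Call:
{"name": "step_arm", "arguments": {"commands": [[0,-0.37,-1.85,0,0,0,-0.1],[0,-0.74,-3.7,0,0,0,-0.2],[0,-1.11,-5.55,0,0,0,-0.3],[0,-1.48,-7.4,0,0,0,-0.4],[0,-1.85,-9.25,0,0,0,-0.5]]}}

```text
time: 30.85
tool_pos: [0.4332, -0.3217, 0.1767]
tool_rot: [-3.14, 0.001, 1.669]
contact_force: [0.2, 0.1, -2.3]
opening: 0.0136
grip_force: 50.0
```

Call:
{"name": "step_arm", "arguments": {"commands": [[0,0,0,-2.5,0,0,0],[0,0,0,-5,0,0,0],[0,0,0,-7.5,0,0,0],[0,0,0,-9.5,0,0,0],[0,0,0,-9.5,0,0,0]]}}

```text
time: 31.27
tool_pos: [0.4315, -0.3192, 0.0778]
tool_rot: [-3.135, -0.005, 1.674]
contact_force: [-0.8, 1.1, -2.5]
opening: 0.0137
grip_force: 50.0
```

```bash
python3 snap.py w16
```

```text
[ 0.4315 -0.3192  0.0778] [-3.1353 -0.0052  1.6741] 31.2667 0.013692904892850495
```

Call:
{"name": "step_arm", "arguments": {"commands": [[0,0,-0.3,-0.3,0,0,0],[0,0,-0.3,-0.6,0,0,0],[0,0,-0.3,-0.9,0,0,0],[0,0,-0.3,-1.1,0,0,0],[0,0,-0.3,-1.1,0,0,0]]}}

```text
time: 31.73
tool_pos: [0.4335, -0.3245, 0.0703]
tool_rot: [-3.14, 0.001, 1.674]
contact_force: [-0.7, 0.6, -2.5]
opening: 0.0139
grip_force: 50.0
```

Call:
{"name": "step_arm", "arguments": {"commands": [[0,0,0,-0.1,0,0,0],[0,0,0,-0.2,0,0,0],[0,0,0,-0.2,0,0,0]]}}

```text
time: 31.98
tool_pos: [0.4334, -0.3245, 0.0681]
tool_rot: [-3.14, 0.001, 1.674]
contact_force: [0.8, 0.0, -2.4]
opening: 0.0138
grip_force: 50.0
```

Call:
{"name": "step_arm", "arguments": {"commands": [[0,0,0,-0.05,0,0,0],[0,0,0,-0.1,0,0,0],[0,0,0,-0.1,0,0,0]]}}

```text
time: 32.23
tool_pos: [0.4335, -0.3247, 0.0677]
tool_rot: [-3.14, 0.001, 1.674]
contact_force: [-2.2, 0.7, 3.3]
opening: 0.0139
grip_force: 50.0
```

Call:
{"name": "step_arm", "arguments": {"commands": [[0.6,0,0,0,0,0,0],[0.6,0,0,0,0,0,0],[0.6,0,0,0,0,0,0],[0.6,0,0,0,0,0,0],[0.6,0,0,0,0,0,0]]}}

```text
time: 32.65
tool_pos: [0.4335, -0.3245, 0.0671]
tool_rot: [-3.14, 0.001, 1.674]
contact_force: [-0.8, 0.3, -0.1]
opening: 0.0429
grip_force: 0.0
```

Call:
{"name": "step_arm", "arguments": {"commands": [[0.8,0,0,0,0,0,0],[0.8,0,0,0,0,0,0],[0.8,0,0,1,0,0,0],[0.8,0,0,3,0,0,0],[0.8,0,0,5,0,0,0]]}}

```text
time: 33.07
tool_pos: [0.4331, -0.3242, 0.1178]
tool_rot: [-3.139, -0.001, 1.674]
contact_force: [0.5, -0.6, 0.9]
opening: 0.0723
grip_force: 0.0
```

Call:
{"name": "step_arm", "arguments": {"commands": [[1,0,0,3,0,0,0],[1,0,0,6,0,0,0],[1,0,0,10,0,0,0],[1,0,0,13,0,0,0],[1,0,-4,13,0,0,0]]}}

```text
time: 33.48
tool_pos: [0.4361, -0.3618, 0.2562]
tool_rot: [3.135, 0.008, 1.679]
contact_force: [2.7, -1.6, 0.1]
opening: 0.0913
grip_force: 0.0
```

```bash
python3 snap.py w17
python3 - <<'E'
from h import *
import pickle
np.set_printoptions(precision=4,suppress=True)
m=pickle.load(open("w17.pkl","rb"));im=cv2.imread("pics/w17.png")[:,:,::-1];h=hsv(im)
u0=proj(m,[.4334,-.3235,.106]);v=h[...,2]
print(u0,proj(m,[.54,-.31,.005]))
o=(h[...,0]<22)&(h[...,1]>120)&(h[...,2]>90);o[215:]=0
for c in comps(o,15):
  if np.linalg.norm(c[0]-u0)<60: print("or",c[0],c[1])
w=(h[...,1]<60)&(v>120);yy,xx=np.where(w);k=np.hypot(xx-u0[0]-40,yy-u0[1])<65;w[:]=0;w[yy[k],xx[k]]=1
c=max(comps(w),key=lambda c:c[1]);q=cv2.approxPolyDP(cv2.convexHull(np.argwhere(c[2])[:,::-1].astype(np.float32)),4,True)[:,0];print([(p,plane(m,p,.02)[:2]) for p in q])
E
```

```text
[ 0.4361 -0.3618  0.2562] [3.135  0.0084 1.6791] 33.4833 0.09129875326807992
[255.4947 139.3057] [328.8507 128.7693]
or [253.5556 117.6667] 27
or [253.918  131.3934] 61
[(array([335.,  96.], dtype=float32), array([ 0.5359, -0.2653])), (array([330., 160.], dtype=float32), array([ 0.5458, -0.3525])), (array([254., 166.], dtype=float32), array([ 0.4376, -0.3731])), (array([254.,  95.], dtype=float32), array([ 0.427 , -0.2759]))]
```

The scoop's corners match its starting place to within 2 mm, so it stands on the mat. Next I'll go back to the cover tab.

Call:
{"name": "step_arm", "arguments": {"commands": [[1,1.2,17,0,0,0,-0.019],[1,1.2,17,0,0,0,-0.019],[1,1.2,17,0,0,0,-0.019],[1,1.2,17,0,0,0,-0.019],[1,1.2,17,0,0,0,-0.019]]}}

```text
time: 33.95
tool_pos: [0.4449, -0.1888, 0.2477]
tool_rot: [-3.14, -0.002, 1.659]
contact_force: [-0.0, -1.3, 0.1]
opening: 0.0917
grip_force: 0.0
```

Call:
{"name": "step_arm", "arguments": {"commands": [[1,1.2,17,0,0,0,-0.019],[1,1.2,17,0,0,0,-0.019],[1,1.2,17,0,0,0,-0.019],[1,1.2,17,0,0,0,-0.019],[1,1.2,17,0,0,0,-0.019]]}}

```text
time: 34.37
tool_pos: [0.4571, -0.0192, 0.2476]
tool_rot: [-3.14, -0.002, 1.641]
contact_force: [-0.7, 0.3, -0.1]
opening: 0.0921
grip_force: 0.0
```

Call:
{"name": "step_arm", "arguments": {"commands": [[1,1.2,17,0,0,0,-0.019],[1,1.2,17,0,0,0,-0.019],[1,1.2,17,0,0,0,-0.019],[1,1.2,17,0,0,0,-0.019],[1,1.2,17,0,0,0,-0.019]]}}

```text
time: 34.78
tool_pos: [0.4694, 0.1506, 0.2474]
tool_rot: [-3.14, -0.002, 1.622]
contact_force: [-0.5, -0.5, -0.7]
opening: 0.0917
grip_force: 0.0
```

Call:
{"name": "step_arm", "arguments": {"commands": [[1,1.2,9,-2,0,0,-0.019],[1,1.2,9,-2,0,0,-0.019],[1,1.2,9,-2,0,0,-0.019],[1,1.2,9,-2,0,0,-0.019],[1,1.2,9,-2,0,0,-0.019]]}}

```text
time: 35.2
tool_pos: [0.4815, 0.2348, 0.2269]
tool_rot: [-3.139, 0.002, 1.599]
contact_force: [-0.6, 0.3, -0.1]
opening: 0.0917
grip_force: 0.0
```

```bash
python3 snap.py w18
python3 - <<'E'
from h import *
import pickle
np.set_printoptions(precision=4,suppress=True)
m=pickle.load(open("w18.pkl","rb"));im=cv2.imread("pics/w18.png")[:,:,::-1];h=hsv(im)
b=max(comps(blue(h)),key=lambda c:c[1]);cn=cv2.convexHull(np.argwhere(b[2])[:,::-1].astype(np.float32));q=cv2.approxPolyDP(cn,6,True)[:,0];print([(p,plane(m,p,.071)[:2]) for p in q])
k=np.zeros(h.shape[:2],np.uint8);cv2.fillConvexPoly(k,cn.astype(int),1)
c=max(comps((k>0)&(h[...,2]<90)&~blue(h)),key=lambda c:c[1]);ys,xs=np.where(c[2]);u=((xs.min()+xs.max())/2,(ys.min()+ys.max())/2);print(u,c[1],plane(m,u,.1))
E
```

```text
[0.4815 0.2348 0.2269] [-3.1389  0.0017  1.5994] 35.2 0.09168628777983427
red [261.4729 192.5891] 129 [0.4914 0.1926 0.015 ]
red [256.1382 224.3127] 275 [0.4855 0.1439 0.015 ]
[(array([322.,  73.], dtype=float32), array([0.5483, 0.3446])), (array([315., 180.], dtype=float32), array([0.5517, 0.2281])), (array([200., 180.], dtype=float32), array([0.4169, 0.2241])), (array([194.,  73.], dtype=float32), array([0.4138, 0.3407]))]
(np.float64(258.0), np.float64(100.0)) 1059 [0.4817 0.3153 0.1   ]
```

Call:
{"name": "step_arm", "arguments": {"commands": [[1,0,3,0,0,0,0],[1,0,6,0,0,0,0],[1,0,7.9,0,0,0,0],[1,0,7.9,-4,0,0,0],[1,0,7.9,-7,0,0,0]]}}

```text
time: 35.67
tool_pos: [0.4825, 0.314, 0.1575]
tool_rot: [3.14, -0.001, 1.598]
contact_force: [0.1, -0.4, 0.1]
opening: 0.092
grip_force: 0.0
```

Call:
{"name": "step_arm", "arguments": {"commands": [[1,0,0,-3,0,0,0],[1,0,0,-6,0,0,0],[1,0,0,-7,0,0,0],[0.3,0,0,-7.1,0,0,0],[0.2,0,0,-7.1,0,0,0]], "grip_force": 15}}

```text
time: 36.08
tool_pos: [0.4824, 0.3137, 0.0871]
tool_rot: [-3.14, 0.0, 1.597]
contact_force: [-0.1, 1.1, 0.5]
opening: 0.0826
grip_force: 0.0
```

Call:
{"name": "step_arm", "arguments": {"commands": [[0.2,0,0,0,0,0,0],[0.2,0,0,0,0,0,0],[0.2,0,0,0,0,0,0],[0.2,0,0,0,0,0,0],[0.2,0,0,0,0,0,0]]}}

```text
time: 36.5
tool_pos: [0.4817, 0.3147, 0.0869]
tool_rot: [-3.141, 0.0, 1.599]
contact_force: [0.8, 0.7, -0.1]
opening: 0.0496
grip_force: 0.0
```

Call:
{"name": "step_arm", "arguments": {"commands": [[0.2,0,0,0,0,0,0],[0.2,0,0,0,0,0,0],[0.2,0,0,0,0,0,0],[0.2,0,0,0,0,0,0],[0.2,0,0,0,0,0,0]]}}

```text
time: 36.92
tool_pos: [0.4821, 0.3147, 0.0864]
tool_rot: [-3.141, 0.0, 1.598]
contact_force: [3.6, 0.1, 0.7]
opening: 0.0396
grip_force: 15.0
```

Call:
{"name": "step_arm", "arguments": {"commands": [[0.2,0.05,-1.5,0,0,0,0],[0.2,0.1,-3,0,0,0,0],[0.2,0.15,-4.5,0,0,0,0],[0.2,0.2,-6,0,0,0,0],[0.2,0.2,-6,0,0,0,0]]}}

```text
time: 37.33
tool_pos: [0.4841, 0.2516, 0.0864]
tool_rot: [-3.141, 0.002, 1.597]
contact_force: [5.3, -1.0, -0.8]
opening: 0.04
grip_force: 15.0
```

Call:
{"name": "step_arm", "arguments": {"commands": [[0.2,0.05,-1.5,0,0,0,0],[0.2,0.1,-3,0,0,0,0],[0.2,0.15,-4.5,0,0,0,0],[0.2,0.18,-5.8,0,0,0,0],[0.2,0.18,-5.8,0,0,0,0]]}}

```text
time: 37.75
tool_pos: [0.4861, 0.1948, 0.0864]
tool_rot: [-3.141, 0.0, 1.597]
contact_force: [4.8, -1.3, -0.6]
opening: 0.0402
grip_force: 15.0
```

Call:
{"name": "step_arm", "arguments": {"commands": [[0.2,0,-0.1,0,0,0,0],[0.2,0,-0.2,0,0,0,0],[0.2,0,-0.2,0,0,0,0]]}}

```text
time: 38.0
tool_pos: [0.4861, 0.1945, 0.0864]
tool_rot: [3.142, 0.0, 1.598]
contact_force: [5.0, 0.6, -0.7]
opening: 0.0396
grip_force: 15.0
```

Call:
{"name": "step_arm", "arguments": {"commands": [[0.8,0,0,0,0,0,0],[0.8,0,0,0,0,0,0],[0.8,0,0,0,0,0,0],[0.8,0,0,0,0,0,0],[0.8,0,0,1,0,0,0]]}}

```text
time: 38.42
tool_pos: [0.4835, 0.1942, 0.0947]
tool_rot: [-3.135, 0.002, 1.598]
contact_force: [-0.1, -0.3, -0.0]
opening: 0.069
grip_force: 0.0
```

Call:
{"name": "step_arm", "arguments": {"commands": [[1,0,0,3,0,0,0],[1,0,0,6,0,0,0],[1,0,0,10,0,0,0],[1,0,-3,13,0,0,0],[1,0,-6,14,0,0,0]]}}

```text
time: 38.83
tool_pos: [0.4867, 0.1352, 0.2416]
tool_rot: [3.135, -0.0, 1.602]
contact_force: [0.6, -0.5, -0.2]
opening: 0.0914
grip_force: 0.0
```

Call:
{"name": "step_arm", "arguments": {"commands": [[1,-2,-10,3,0,0,0],[1,-2,-10,3,0,0,0],[1,-2,-10,3,0,0,0],[1,-2,-10,3,0,0,0],[1,-2,-10,3,0,0,0]]}}

```text
time: 39.25
tool_pos: [0.4651, 0.0337, 0.2672]
tool_rot: [-3.141, 0.0, 1.596]
contact_force: [-0.2, -0.5, -0.0]
opening: 0.0918
grip_force: 0.0
```

Run:
```python
from h import *
np.set_printoptions(precision=4,suppress=True)
for n in("top","scene"):
    m=camera_model(n);im=read_camera(n);h=hsv(im)
    cn=cv2.convexHull(np.argwhere(max(comps(blue(h)),key=lambda c:c[1])[2])[:,::-1].astype(np.float32))
    print(n,[plane(m,p,.071)[:2] for p in cv2.approxPolyDP(cn,5,True)[:,0]],"red",[(c[0],c[1]) for c in comps(red(h))])
    d=cv2.absdiff(im,cv2.imread(f"raw_{n}.png")[:,:,::-1]).max(2)
    for nm,p in(("loupe",[.63,-.13,.02]),("pen",[.62,-.25,.005]),("scoop",[.48,-.32,.03])):
        u=proj(m,p).astype(int);print(nm,u,(d[u[1]-12:u[1]+12,u[0]-18:u[0]+18]>40).sum())
print(observe()["tool_pos"])
```

```text
top [array([0.5518, 0.2092]), array([0.4197, 0.2185]), array([0.5462, 0.2249])] red []
loupe [282 153] 30
pen [324 158] 0
scoop [351 208] 325
scene [array([0.4234, 0.1105]), array([0.4202, 0.2249]), array([0.5493, 0.2286]), array([0.5546, 0.114 ])] red []
loupe [237 185] 0
pen [259 169] 0
scoop [313 161] 104
[0.4651 0.0351 0.2662]
```

The cover corners match the shut position, no red band shows outside the bin, the bystanders are unmoved and the scoop is back on its mat.

```bash
python3 -c "
from cell import *
print(hand_in())"
```

```text
the job is handed in; nothing more can be done
None
```

I handed the job in at about 39 s with all five pins in the bin, the cover shut, the scoop upright on its mat, and the loupe and pen in place by the camera check; no verdict came back.

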